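# Lock the turning dish carousel with its pin

## Robot

A 7-joint arm with a two-finger parallel gripper is mounted at the origin on the work surface. World frame = base frame: x ahead of the robot, y to its left, z up, the work surface at z = 0. Lengths are in m, angles in rad, forces in N, time in s.
With the tool pointing down it reaches from about 0.4 to 0.85 m from the base axis. Payload 10.4 kg.
Tool frame: the origin (TCP) lies midway between the tips of the shut fingers; the grasp point (between the pads) lies 19 mm behind it (bot.grasp_offset is the distance from the TCP to the grasp point, in m); z points along the fingers, y is the direction in which the jaws open and shut (so a half turn about z gives the same grasp; the last joint's range is limited). The gripper opens to 85 mm and grips with 20 to 120 N. Pads are 22 mm wide; open, the fingers measure 114 mm over their backs; the gripper's body (76 mm by 85 mm) begins 54 mm behind the grasp point. The pads swing forward as they close: fully open they stand 13 mm farther back than shut.
Start: joints at [-1.357, 0.332, -0.065, 1.46, 0.022, 1.35, -0.088], TCP at [0.147, 0.608, 0.231] pointing down, gripper open.
Joint ranges: [-2.6, 2.6], [-0.5, 2.12], [-1.47, 1.34], [0.16, 2.42], [-1.27, 4.41], [0.06, 2.06], [-2.6, 2.6]. Speed limits (rad/s): [2.22, 2.22, 2.79, 2.79, 3.14, 3.14, 3.14].

## Interface

Orientations are given as a unit quaternion [x, y, z, w].
In Python, from bench import bot gives the robot as it stands.
- The arm moves only by the tool jog_arm, never from a script. Its argument "deltas" is a list of rows, each an object of numbers: "claw": the closure, from 0 (fully open) to 1 (shut); "dx", "dy", "dz": the shift along the tool's x, y, z in m; "spin": the turn about the tool's z in degrees. In form: [{"claw": .., "dx": .., "dy": .., "dz": .., "spin": ..}, ...]. A call has 1 to 10 rows; each row is the pose to reach, as a shift and turn from the pose measured when the call began, along the tool's axes at that moment; what a row does not reach only later rows make up. A row lasts 1/8 s, in which the tool goes at most 62.5 mm and 10.7 degrees, less where a joint would pass 70% of its speed; a pose out of reach is approached as far as the arm can. A call with a gripper value outside its range is refused whole. The fingers move at their own pace and stop on an object; "squeeze" is the grip in N (left out, the last holds). Time passes only in rows, so rows that repeat a pose let the fingers close. It gives the time, the measured TCP pose, the force and the opening at its end, in the units of the state.
- bot.observe(): the state, without advancing time (a new reading comes with each control period).
- bot.read_camera(name): name is "scene" or "top" or "wrist"; returns the picture (420x560x3 uint8, red, green, blue); there is no depth.
- bot.camera_info(name): a dict with "fx", "fy", "cx", "cy" (pixels), "world_to_cam" (4x4, takes a point from world to camera coordinates). Camera axes: x right, y down, z forward; pixel columns grow to the right and rows downward; lengths in m; the calibration is good to about 2 mm. A picture is of the moment at which its call begins: read the wrist's pose just before it. camera_info takes no time and is no camera call; for the wrist camera it gives the pose at the moment of the call.
- bot.job_done(): hands the job in, once; it reports no verdict.
The state is a dict: "time": time; "q": joint angles; "qvel": joint speeds; "effort": joint torques, N m; "tcp_pos": TCP position; "orientation": TCP orientation; "wrist_force": force on the tool from outside, world axes, zero at the start; "ft_torque": the same for the moment, N m; "width": opening from 0.0 (shut) to 1.0 (fully open).
Only numpy, scipy, OpenCV 4.12 (cv2) and the standard library are available. Lean on these libraries where they do the work, as an engineer would, in place of code of your own. Each camera call takes 0.05 s, during which the arm holds its last target.

## Task

The dish carousel on the bench is still turning. Take the locking pin from its parking block, put it through the slot in the fixed bracket and rub its tip lightly on the turning disc to slow it to a crawl, so that the disc's slot stops under the bracket slot and the pin drops in; then push the pin fully home and let go, leaving the carousel locked. Be gentle: never push hard on the carousel or strike it, and leave the parking block's neighbours, the bottle, plates and tube rack, where they are.

Things in the scene. Friction and masses are not known exactly. Their poses are not given: they have to be found in the camera images.
- mount: Fixed white carousel mount, base 240 x 200 x 28 mm high. Origin: on the bench under the disc's axis, z up. On its own -x side a post carries an aluminium bracket 50 mm wide (y), 10 mm thick, underside 70 mm and top 80 mm above the bench, reaching over the disc's rim from 144 to 64 mm from the axis. The space above it is free.
- bracket_slot (a point): Centre of the through slot in the bracket, on the bracket's top face, 85 mm from the disc's axis along the mount's -x. The slot is 12.5 mm wide along the mount's y (the disc's direction of travel there) and 14 mm long along the mount's x (radial).
- spindle: Sprung steel spindle under the disc; its origin is at the mount's origin when the disc is up. Disc and spindle together sink straight down under load: about 0.5 N to start, then about 1.25 mm per newton, 8 mm at most (about 7 N), then it is solid. They rise again by themselves. More than 12 N on the carousel damages it.
- carousel (a joint): Angle about the vertical, rad; grows (anticlockwise from above) over many turns. At whole multiples of 2 pi the disc's slot is exactly under the bracket slot. A weak motor (0.15 N m, 1.8 N at the slot) turns it at about 1.25 rad/s when untouched, less in proportion to rubbing; about 2 to 5 N of push by the pin's tip (depends on friction) stops it, and it starts again as the push eases.
- carousel_top (a point): Centre of the carousel's flat top face, on its axis, 60 mm above the bench when up (10 mm under the bracket). Turns and sinks with it. The aluminium disc is 210 mm across, 12 mm thick; on it a 1.5 mm raised grey centre 144 mm across with five lidded dishes (up to 71 mm above the bench, within 62 mm of the axis) and a hub knob.
- carousel_slot (a point): Centre of the mouth of the one through slot in the disc, on its top face, 85 mm from the axis: 14 mm wide along the rim, 24 mm long radially (72 to 96 mm from the axis). Moves with the disc.
- holder: Grey parking block, 60 x 60 x 46 mm high, fixed to the bench. Origin: centre of its underside. A vertical 11.5 mm hole through its middle holds the pin upright at the start.
- pin_grip (a point): Point on the axis of the locking pin's black cylindrical head, 22 mm above the head's underside. The head is 22 mm in diameter and 40 mm high; under it is a steel shaft 10 mm in diameter and 40 mm long with a half-round nose. z along the pin, head end up. Weight about 80 g. In the block it stands upright with the head's underside on the block's top.
- pin_tip (a point): Lowest point of the pin's round nose, on its axis, 62 mm below pin_grip and 40 mm below the head's underside. Fully home, the head's underside rests on the bracket's top.
- tube_rack: White rack of small capped tubes, 70 x 110 mm, 58 mm high, fixed to the bench; origin at the centre of its underside. It may stand on either side of the carousel. Leave alone.
- media_bottle: Amber bottle, 64 mm across, 140 mm high, loose; origin at the centre of its underside. Leave alone.
- plate_stack: Stack of three lidded well plates, 86 x 128 mm, 44 mm high, loose; origin at the centre of its underside. Leave alone.

How it is judged:
By the outcome, as a careful person would: the job done as asked, in the order asked, and still so for the second after the job is handed in, with the robot touching nothing.
It also fails if it takes over 58 s, if anything falls off the work surface, if the arm or the gripper's body presses on something with over 40 N, if the wrist force passes 120 N, or if a joint passes its speed limit or range.

## Working session

There is one attempt and no reset: what is moved stays moved. The work goes in short steps, Python scripts to look and compute and a tool call to move; the robot and the scene stay as the last step left them, time stands still between calls to the robot, and variables do not carry over. Pictures are saved under pics/ and viewed, and the job is handed in when it is done.

Besides the shell and the picture viewer there is one more tool, called after "Emit:" as a command line: name --argument value ..., lists and objects as JSON in quotes. jog_arm: Moves the arm, as the interface text tells. Its arguments: {"type":"object","properties":{"deltas":{"type":"array"},"squeeze":{"type":"number"}},"required":["deltas"]}

```bash
mkdir -p pics; ls
python3 - <<'E'
from bench import bot
import cv2
s=bot.observe();print({k:s[k] for k in('time','tcp_pos','orientation','wrist_force','width')}, bot.grasp_offset)
for n in("scene","top","wrist"):
    i=bot.camera_info(n);im=bot.read_camera(n);cv2.imwrite(f"pics/{n}0.png",im[:,:,::-1]);print(n,i)
E
```

```text
pics
{'time': 0.0, 'tcp_pos': array([0.14654574, 0.60719539, 0.23051938]), 'orientation': array([ 1.18108939e-01,  9.93000397e-01, -6.99208842e-04, -4.56626789e-05]), 'wrist_force': array([-0.1659899 , -0.13594719, -0.09430246]), 'width': 0.9988921876748759} 0.0187
scene {'fx': 525.3611056837549, 'fy': 525.3611056837549, 'cx': 277.171170935451, 'cy': 202.66794057887782, 'world_to_cam': array([[ 1.25721066e-01,  9.92065186e-01,  9.38379642e-04,
        -6.60659964e-02],
       [ 7.49470687e-01, -9.43580670e-02, -6.55278753e-01,
        -3.51930743e-01],
       [-6.49990695e-01,  8.30856313e-02, -7.55386573e-01,
         1.55519016e+00],
       [ 0.00000000e+00,  0.00000000e+00,  0.00000000e+00,
         1.00000000e+00]])}
top {'fx': 423.94940501912595, 'fy': 423.94940501912595, 'cx': 279.2204268339569, 'cy': 210.27265267037657, 'world_to_cam': array([[ 0.01651852, -0.99974523, -0.0153825 , -0.00717046],
       [-0.99425248, -0.01479629, -0.10603335,  0.54535916],
       [ 0.10577873,  0.01704561, -0.99424359,  0.97242539],
       [ 0.        ,  0.        ,  0.        ,  1.        ]])}
wrist {'fx': 316.12892703230085, 'fy': 316.12892703230085, 'cx': 277.01018777166036, 'cy': 206.5483540881082, 'world_to_cam': array([[ 0.23359649,  0.97233154, -0.00201382, -0.62482837],
       [ 0.93918314, -0.22509563,  0.25935881, -0.03277635],
       [ 0.25172945, -0.06247665, -0.96577894,  0.37766823],
       [ 0.        ,  0.        ,  0.        ,  1.        ]])}
```

View pics/scene0.png

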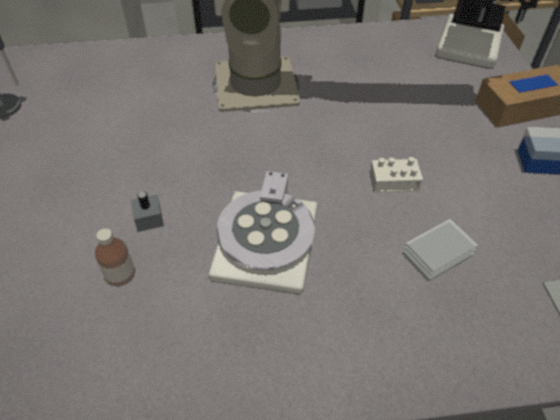

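View pics/top0.png

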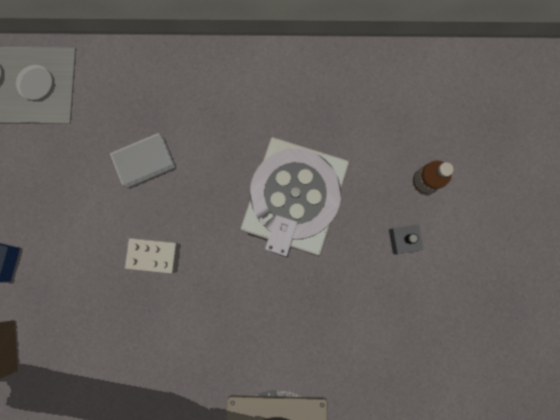

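View pics/wrist0.png

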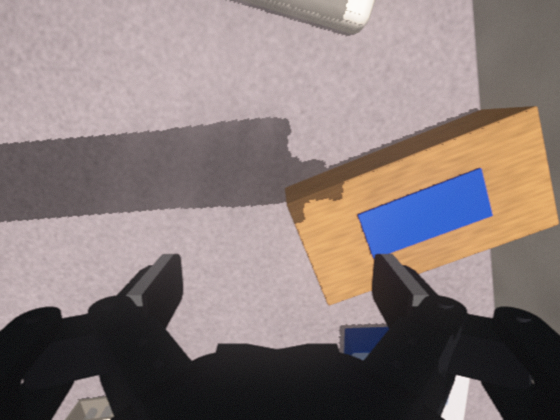

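The scene view shows the carousel at about (266,230), the parking block with pin at (146,208), the bottle at (115,262), the rack at (397,172) and the plates at (440,248). In the top view the bracket is at (282,234), and the pin head is at (412,239). I'll zoom in next.

Run:
```python
import cv2,numpy as np
t=cv2.imread("pics/top0.png");s=cv2.imread("pics/scene0.png")
a=cv2.resize(t[130:270,235:355],None,fx=4,fy=4,interpolation=cv2.INTER_CUBIC)
b=cv2.resize(t[215:265,380:440],None,fx=5,fy=5,interpolation=cv2.INTER_CUBIC)
c=cv2.resize(s[180:240,120:180],None,fx=5,fy=5,interpolation=cv2.INTER_CUBIC)
o=np.zeros((600,800,3),np.uint8);o[:560,:480]=a;o[:250,490:790]=b;o[260:560,490:790]=c
cv2.imwrite("pics/z0.png",o)
```

```text
(no output)
```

View pics/z0.png

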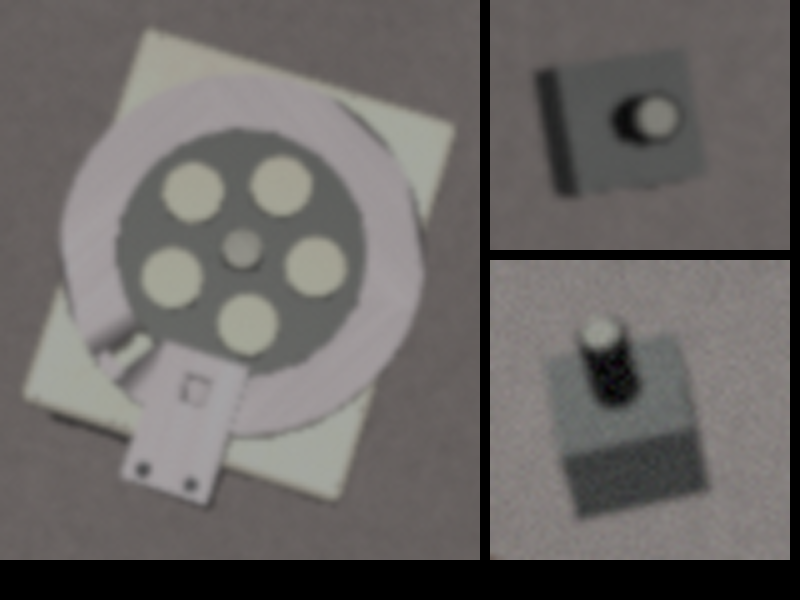

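```bash
cat > h.py <<'E'
import numpy as np,cv2
from bench import bot
from scipy.spatial.transform import Rotation as R
def ray(info,u,v,z):
    W=np.array(info["world_to_cam"]);Rm=W[:3,:3];c=-Rm.T@W[:3,3]
    d=Rm.T@np.array([(u-info["cx"])/info["fx"],(v-info["cy"])/info["fy"],1.])
    return c+d*(z-c[2])/d[2]
def proj(info,p):
    W=np.array(info["world_to_cam"]);q=W[:3,:3]@np.asarray(p)+W[:3,3]
    return np.array([info["fx"]*q[0]/q[2]+info["cx"],info["fy"]*q[1]/q[2]+info["cy"]])
def totool(dw,s=None):
    s=s or bot.observe();return R.from_quat(s["orientation"]).inv().apply(dw)
def st():
    s=bot.observe();r=R.from_quat(s["orientation"]).as_matrix()
    print("t %.2f tcp %s w %.3f F %s"%(s["time"],np.round(s["tcp_pos"],4),s["width"],np.round(s["wrist_force"],2)));print("z",np.round(r[:,2],4),"x ang",np.degrees(np.arctan2(r[1,0],r[0,0])).round(2), "q",np.round(s["q"],2));return s
E
python3 - <<'E'
from h import *
i=bot.camera_info("top");j=bot.camera_info("scene")
f=lambda x,y:((x+.5)/4-.5+235,(y+.5)/4-.5+130)
P=lambda x,y,z:ray(i,*f(x,y),z)
for c in [(165,343),(250,368),(208,505),(122,478)]: print("br",P(*c,.080).round(4))
print("slot",P(195,390,.080).round(4))
for c in [(150,30),(455,125),(338,500),(25,397)]: print("base",P(*c,.028).round(4))
print("knob?",P(242,248,.07).round(4))
print("disc l/r/t",P(60,240,.06).round(4),P(424,265,.06).round(4),P(240,72,.06).round(4))
g=lambda x,y:((x-490+.5)/5-.5+380,(y+.5)/5-.5+215)
print("pinhead top",ray(i,*g(658,117),.086).round(4))
for c in [(553,67),(687,48),(707,175),(577,196)]: print("block top",ray(i,*g(*c),.046).round(4))
k=lambda x,y:((x-490+.5)/5-.5+120,(y-260+.5)/5-.5+180)
print("scene pinhead",ray(j,*k(602,334),.086).round(4))
for c in [(545,358),(683,337),(697,432),(563,455)]: print("scene block",ray(j,*k(*c),.046).round(4))
for n,(u,v),z in [("bottle",(115,262),.07),("rack",(397,165),.058),("plates",(440,243),.044)]: print(n,ray(j,u,v,z).round(3))
E
```

```text
br [0.5284 0.0078 0.08  ]
br [ 0.5151 -0.0399  0.08  ]
br [ 0.4387 -0.0176  0.08  ]
br [0.4528 0.0304 0.08  ]
slot [ 0.5023 -0.0094  0.08  ]
base [0.7225 0.0214 0.028 ]
base [ 0.6666 -0.1618  0.028 ]
base [ 0.4428 -0.0935  0.028 ]
base [0.5001 0.091  0.028 ]
knob? [ 0.5842 -0.0348  0.07  ]
disc l/r/t [0.5889 0.0698 0.06  ] [ 0.5774 -0.1393  0.06  ] [ 0.689  -0.0325  0.06  ]
pinhead top [ 0.4824 -0.2954  0.086 ]
block top [ 0.5064 -0.2596  0.046 ]
block top [ 0.5161 -0.3212  0.046 ]
block top [ 0.458  -0.3292  0.046 ]
block top [ 0.4475 -0.2699  0.046 ]
scene pinhead [ 0.4836 -0.2934  0.086 ]
scene block [ 0.458  -0.3277  0.046 ]
scene block [ 0.4529 -0.2657  0.046 ]
scene block [ 0.5109 -0.2583  0.046 ]
scene block [ 0.5168 -0.3167  0.046 ]
bottle [ 0.646 -0.343  0.07 ]
rack [0.438 0.299 0.058]
plates [0.664 0.332 0.044]
```

Emit:
jog_arm --deltas '[{"dx": -0.05, "dy": -0.025, "dz": 0}, {"dx": -0.1, "dy": -0.05, "dz": 0}, {"dx": -0.15, "dy": -0.075, "dz": 0}, {"dx": -0.2, "dy": -0.1, "dz": 0}, {"dx": -0.25, "dy": -0.125, "dz": 0}, {"dx": -0.3, "dy": -0.15, "dz": 0}, {"dx": -0.35, "dy": -0.18, "dz": 0}, {"dx": -0.38, "dy": -0.23, "dz": 0}, {"dx": -0.41, "dy": -0.28, "dz": 0}, {"dx": -0.43, "dy": -0.33, "dz": 0}]'

```text
schema error: expected keys claw, dx, dy, dz, spin
```

Run:
```python
from h import *
s=st();print("to above pin",totool(np.array([.483,-.2945,.052])-s["tcp_pos"],s).round(4))
```

```text
t 0.15 tcp [0.1466 0.6073 0.2307] w 0.998 F [ 0.4   0.17 -0.94]
z [-2.0e-04 -1.1e-03 -1.0e+00] x ang 166.43 q [-1.36  0.33 -0.06  1.46  0.02  1.35 -0.09]
to above pin [-0.5386 -0.7975  0.1796]
```

Emit:
jog_arm --deltas '[{"claw": 0, "spin": 0, "dx": -0.05, "dy": -0.025, "dz": 0}, {"claw": 0, "spin": 0, "dx": -0.1, "dy": -0.05, "dz": 0}, {"claw": 0, "spin": 0, "dx": -0.15, "dy": -0.075, "dz": 0}, {"claw": 0, "spin": 0, "dx": -0.2, "dy": -0.1, "dz": 0}, {"claw": 0, "spin": 0, "dx": -0.25, "dy": -0.125, "dz": 0}, {"claw": 0, "spin": 0, "dx": -0.3, "dy": -0.15, "dz": 0}, {"claw": 0, "spin": 0, "dx": -0.35, "dy": -0.18, "dz": 0}, {"claw": 0, "spin": 0, "dx": -0.38, "dy": -0.23, "dz": 0}, {"claw": 0, "spin": 0, "dx": -0.41, "dy": -0.28, "dz": 0}, {"claw": 0, "spin": 0, "dx": -0.43, "dy": -0.33, "dz": 0}]'

```text
time: 1.4
tcp_pos: [0.4876, 0.1833, 0.2309]
orientation: [0.119, 0.993, -0.001, -0.0]
wrist_force: [0.4, -0.0, 0.7]
width: 0.999
```

Run:
```python
from h import *
s=st();print("to above pin",totool(np.array([.483,-.2945,.052])-s["tcp_pos"],s).round(4))
```

```text
t 1.40 tcp [0.4876 0.1833 0.2309] w 0.999 F [ 0.39 -0.02  0.73]
z [-3.0e-04 -1.3e-03 -1.0e+00] x ang 166.37 q [-0.71  0.1   0.29  1.75 -0.03  1.3   0.91]
to above pin [-0.108  -0.4652  0.1795]
```

Emit:
jog_arm --deltas '[{"claw": 0, "spin": 0, "dx": -0.01, "dy": -0.05, "dz": 0}, {"claw": 0, "spin": 0, "dx": -0.02, "dy": -0.1, "dz": 0}, {"claw": 0, "spin": 0, "dx": -0.035, "dy": -0.15, "dz": 0}, {"claw": 0, "spin": 0, "dx": -0.045, "dy": -0.2, "dz": 0}, {"claw": 0, "spin": 0, "dx": -0.06, "dy": -0.25, "dz": 0}, {"claw": 0, "spin": 0, "dx": -0.07, "dy": -0.3, "dz": 0}, {"claw": 0, "spin": 0, "dx": -0.08, "dy": -0.35, "dz": 0.02}, {"claw": 0, "spin": 0, "dx": -0.09, "dy": -0.4, "dz": 0.05}, {"claw": 0, "spin": 0, "dx": -0.108, "dy": -0.45, "dz": 0.06}, {"claw": 0, "spin": 0, "dx": -0.108, "dy": -0.465, "dz": 0.06}]'

```text
time: 2.65
tcp_pos: [0.4816, -0.2973, 0.1703]
orientation: [0.121, 0.993, -0.002, -0.001]
wrist_force: [0.4, 0.7, 0.4]
width: 1.0
```

Run:
```python
from h import *
s=st();print("to pin",totool(np.array([.483,-.2945,.052])-s["tcp_pos"],s).round(4))
i=bot.camera_info("wrist");im=bot.read_camera("wrist");cv2.imwrite("pics/w1.png",im[:,:,::-1]);print(proj(i,[.483,-.2945,.086]),proj(i,[.483,-.2945,.046]))
np.save("w1.npy",i["world_to_cam"])
```

```text
t 2.65 tcp [ 0.4816 -0.2973  0.1703] w 1.000 F [0.37 0.68 0.35]
z [-0.0029 -0.0027 -1.    ] x ang 166.16 q [-0.13  0.29  0.71  1.73 -0.2   1.2   1.97]
to pin [-0.0009  0.0034  0.1183]
[280.69086987 215.87942436] [280.35686629 202.70144857]
```

View pics/w1.png

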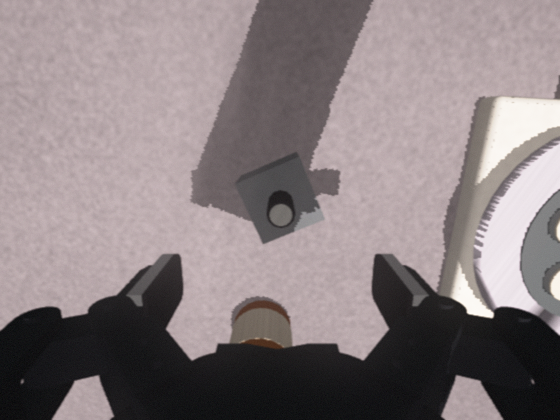

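The wrist view shows the pin's cap at (280,214), against a predicted (281,216), so the pin measurement holds within about 1 mm. Now I'll descend.

Emit:
jog_arm --deltas '[{"claw": 0, "spin": 0, "dx": -0.001, "dy": 0.003, "dz": 0.03}, {"claw": 0, "spin": 0, "dx": -0.001, "dy": 0.003, "dz": 0.06}, {"claw": 0, "spin": 0, "dx": -0.001, "dy": 0.003, "dz": 0.09}, {"claw": 0, "spin": 0, "dx": -0.001, "dy": 0.003, "dz": 0.11}, {"claw": 0, "spin": 0, "dx": -0.001, "dy": 0.003, "dz": 0.117}, {"claw": 0, "spin": 0, "dx": -0.001, "dy": 0.003, "dz": 0.118}, {"claw": 0, "spin": 0, "dx": -0.001, "dy": 0.003, "dz": 0.118}]'

```text
time: 3.58
tcp_pos: [0.4832, -0.2957, 0.0538]
orientation: [0.121, 0.993, -0.002, -0.0]
wrist_force: [0.8, 0.6, -0.2]
width: 1.002
```

Run:
```python
from h import *
s=st()
i=bot.camera_info("wrist");im=bot.read_camera("wrist");cv2.imwrite("pics/w2.png",im[:,:,::-1]);print(proj(i,[.483,-.2945,.086]))
```

```text
t 3.58 tcp [ 0.4832 -0.2957  0.0538] w 1.002 F [ 0.84  0.61 -0.24]
z [-9.0e-04 -3.2e-03 -1.0e+00] x ang 166.13 q [-0.07  0.43  0.66  1.84 -0.31  0.97  2.04]
[277.84428023 298.85580703]
```

View pics/w2.png

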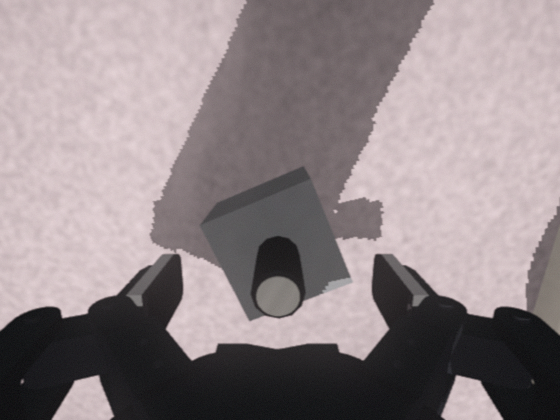

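Emit:
jog_arm --deltas '[{"claw": 0.3, "spin": 0, "dx": 0, "dy": 0, "dz": 0}, {"claw": 0.6, "spin": 0, "dx": 0, "dy": 0, "dz": 0}, {"claw": 0.8, "spin": 0, "dx": 0, "dy": 0, "dz": 0}, {"claw": 1, "spin": 0, "dx": 0, "dy": 0, "dz": 0}, {"claw": 1, "spin": 0, "dx": 0, "dy": 0, "dz": 0}, {"claw": 1, "spin": 0, "dx": 0, "dy": 0, "dz": 0}, {"claw": 1, "spin": 0, "dx": 0, "dy": 0, "dz": 0}]' --squeeze 45

```text
time: 4.5
tcp_pos: [0.4833, -0.2957, 0.054]
orientation: [0.121, 0.993, -0.002, -0.0]
wrist_force: [-2.2, 2.0, 5.8]
width: 0.243
```

Run:
```python
from h import *
s=st()
i=bot.camera_info("wrist");im=bot.read_camera("wrist");cv2.imwrite("pics/w3.png",im[:,:,::-1]);print(proj(i,[.483,-.2945,.086]))
```

```text
t 4.50 tcp [ 0.4833 -0.2957  0.054 ] w 0.243 F [-2.16  2.    5.81]
z [-7.0e-04 -3.1e-03 -1.0e+00] x ang 166.12 q [-0.07  0.43  0.66  1.84 -0.31  0.98  2.04]
[277.81090637 298.51952105]
```

View pics/w3.png

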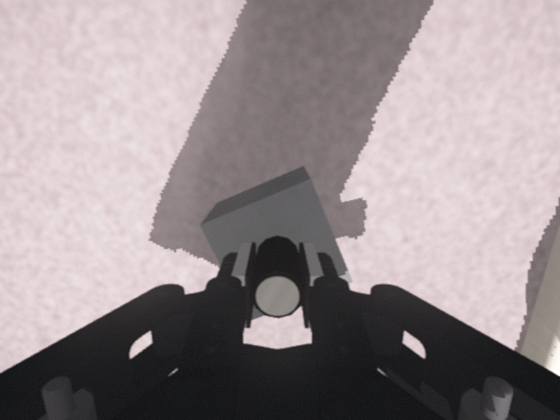

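Emit:
jog_arm --deltas '[{"claw": 1, "spin": 0, "dx": 0, "dy": 0, "dz": -0.01}, {"claw": 1, "spin": 0, "dx": 0, "dy": 0, "dz": -0.03}, {"claw": 1, "spin": 0, "dx": 0, "dy": 0, "dz": -0.06}, {"claw": 1, "spin": 0, "dx": 0, "dy": 0, "dz": -0.09}, {"claw": 1, "spin": 0, "dx": 0, "dy": 0, "dz": -0.11}, {"claw": 1, "spin": 0, "dx": 0, "dy": 0, "dz": -0.12}, {"claw": 1, "spin": 0, "dx": 0, "dy": 0, "dz": -0.12}]'

```text
time: 5.42
tcp_pos: [0.4836, -0.2954, 0.1748]
orientation: [0.121, 0.993, -0.002, 0.0]
wrist_force: [-0.1, 0.6, -1.5]
width: 0.25
```

Run:
```python
from h import *
s=st()
print(totool(np.array([.50,-.03,.174])-s["tcp_pos"],s).round(4))
i=bot.camera_info("wrist");W=np.array(i["world_to_cam"]);print("cam",-W[:3,:3].T@W[:3,3], "slot would be at",)
```

```text
t 5.42 tcp [ 0.4836 -0.2954  0.1748] w 0.250 F [-0.08  0.64 -1.52]
z [ 6.0e-04 -3.4e-03 -1.0e+00] x ang 166.12 q [-0.14  0.28  0.72  1.73 -0.19  1.2   1.96]
[ 4.770e-02  2.616e-01 -1.000e-04]
cam [ 0.41870731 -0.27825079  0.31608894] slot would be at
```

Emit:
jog_arm --deltas '[{"claw": 1, "spin": 0, "dx": 0.0, "dy": 0.03, "dz": 0}, {"claw": 1, "spin": 0, "dx": 0.004, "dy": 0.08, "dz": 0}, {"claw": 1, "spin": 0, "dx": 0.008, "dy": 0.13, "dz": 0}, {"claw": 1, "spin": 0, "dx": 0.012, "dy": 0.18, "dz": 0}, {"claw": 1, "spin": 0, "dx": 0.014, "dy": 0.22, "dz": 0}, {"claw": 1, "spin": 0, "dx": 0.014, "dy": 0.24, "dz": 0}, {"claw": 1, "spin": 0, "dx": 0.014, "dy": 0.249, "dz": 0}, {"claw": 1, "spin": 0, "dx": 0.014, "dy": 0.249, "dz": 0}]'

```text
time: 6.42
tcp_pos: [0.5296, -0.0513, 0.1737]
orientation: [0.121, 0.993, -0.002, 0.0]
wrist_force: [0.3, -0.5, -0.3]
width: 0.244
```

Run:
```python
from h import *
s=st()
i=bot.camera_info("wrist");im=bot.read_camera("wrist");cv2.imwrite("pics/w4.png",im[:,:,::-1]);np.save("w4.npy",i["world_to_cam"])
print(proj(i,[.5023,-.0094,.08]),i["world_to_cam"].tolist())
```

```text
t 6.42 tcp [ 0.5296 -0.0513  0.1737] w 0.244 F [ 0.3  -0.55 -0.3 ]
z [ 1.e-04 -4.e-03 -1.e+00] x ang 166.08 q [-0.51  0.18  0.58  1.81 -0.1   1.18  1.43]
[322.64258075 163.89950569] [[0.2396496557830782, 0.9708487140583968, -0.004562553475129751, -0.07699792688117163], [0.937663018807313, -0.2302344048742146, 0.26034627320815773, -0.525651539868175], [0.25170638776998217, -0.06667003242370206, -0.9655045319067197, 0.18494233688984718], [0.0, 0.0, 0.0, 1.0]]
```

View pics/w4.png

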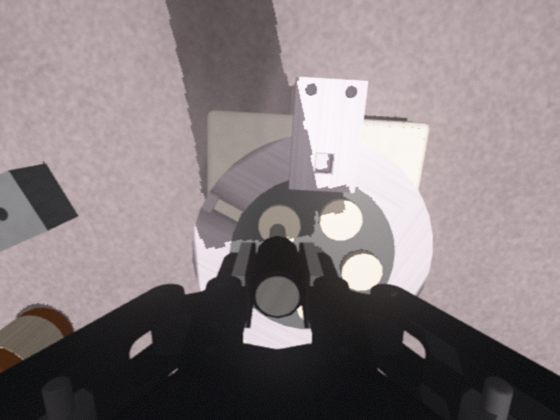

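The wrist view shows the bracket slot near (324,162), against a predicted (323,164). The disc's slot is at about (222,206). I'll zoom in on the slot.

Run:
```python
import cv2
a=cv2.imread("pics/w4.png")[70:200,280:380]
cv2.imwrite("pics/w4z.png",cv2.resize(a,None,fx=4.6,fy=4.6,interpolation=cv2.INTER_NEAREST))
```

```text
(no output)
```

View pics/w4z.png

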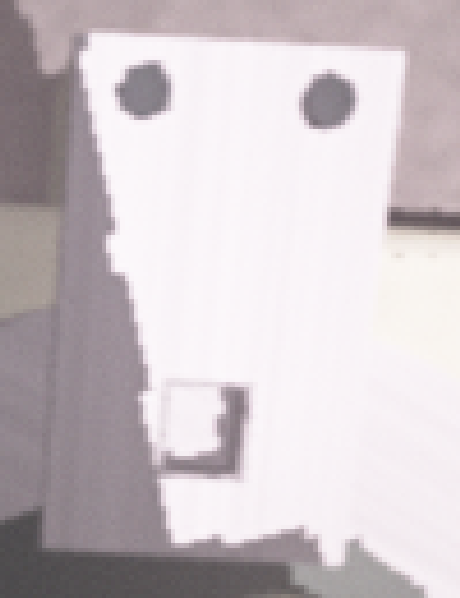

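Run:
```python
from h import *
i=bot.camera_info("wrist");i=dict(i);i["world_to_cam"]=np.load("w4.npy")
f=lambda x,y:((x+.5)/4.6-.5+280,(y+.5)/4.6-.5+70)
P=lambda x,y:ray(i,*f(x,y),.08)
c=[P(*k) for k in [(163,382),(249,386),(243,477),(157,471)]]
b=[P(*k) for k in [(78,33),(406,50),(45,548)]]
for k in c+b: print(k.round(4))
print("slot",np.mean(c,0).round(4), np.linalg.norm(c[0]-c[1]),np.linalg.norm(c[1]-c[2]))
u=(b[0]-b[2]);print("len",np.linalg.norm(u),"ang -x",np.degrees(np.arctan2(u[1],u[0])),"wid",np.linalg.norm(b[1]-b[0]), np.degrees(np.arctan2(*(b[1]-b[0])[1::-1])))
u/=np.linalg.norm(u);w=(b[1]-b[0]);w/=np.linalg.norm(w)
print("slot from bracket",(b[2]+u*.021+w*.025).round(4),(b[0]-u*.059+w*.025).round(4))
s=bot.observe();print(s["tcp_pos"],[proj(i,s["tcp_pos"]+np.array([0,0,z])).round(1) for z in(.032,-.008,-.043,-.048)])
im=cv2.imread("pics/w4.png");cv2.imwrite("pics/w4p.png",cv2.resize(im[200:340,220:340],None,fx=4,fy=4,interpolation=cv2.INTER_CUBIC)*1)
```

```text
[ 0.4929 -0.0131  0.08  ]
[4.968e-01 1.000e-04 8.000e-02]
[ 0.5109 -0.0037  0.08  ]
[ 0.5066 -0.0171  0.08  ]
[ 0.4388 -0.0147  0.08  ]
[0.4531 0.0328 0.08  ]
[ 0.5147 -0.0377  0.08  ]
slot [ 0.5018 -0.0085  0.08  ] 0.01379072572514541 0.014671478021445923
len 0.07929110910249586 ang -x 163.1230322684756 wid 0.04960649143987986 73.33536674321694
slot from bracket [ 0.5018 -0.0077  0.08  ] [ 0.5025 -0.0079  0.08  ]
[ 0.52953523 -0.05183111  0.17385865] [array([273.5, 300.2]), array([274.7, 257.4]), array([275.4, 233.9]), array([275.4, 231.1])]
```

View pics/w4p.png

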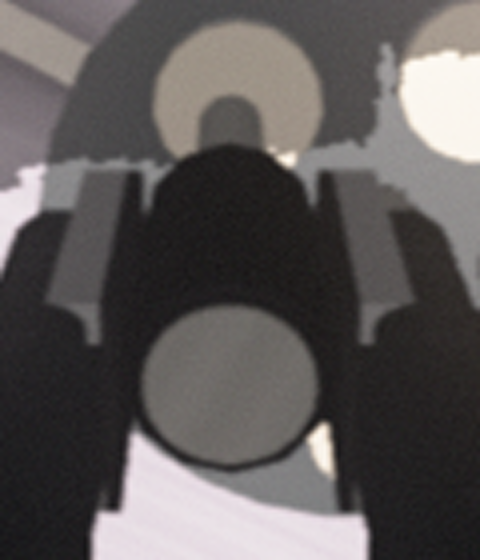

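Emit:
jog_arm --deltas '[{"claw": 1, "spin": 0, "dx": 0.015, "dy": 0.015, "dz": 0}, {"claw": 1, "spin": 0, "dx": 0.03, "dy": 0.03, "dz": 0.005}, {"claw": 1, "spin": 0, "dx": 0.0355, "dy": 0.0345, "dz": 0.015}, {"claw": 1, "spin": 0, "dx": 0.0355, "dy": 0.0345, "dz": 0.025}, {"claw": 1, "spin": 0, "dx": 0.0355, "dy": 0.0345, "dz": 0.03}, {"claw": 1, "spin": 0, "dx": 0.0355, "dy": 0.0345, "dz": 0.03}]'

```text
time: 7.22
tcp_pos: [0.5034, -0.0107, 0.1432]
orientation: [0.122, 0.993, -0.002, 0.0]
wrist_force: [0.4, 0.1, -0.7]
width: 0.242
```

```bash
cat >> h.py <<'E'
C=np.array([.5832,-.034]); BR=np.radians(163.2)
def prof(info,im,r0=75,r1=94,z=.06):
    th=np.radians(np.arange(0,360,2.));g=cv2.cvtColor(im,cv2.COLOR_RGB2GRAY)
    out=[]
    for t in th:
        p=[proj(info,[C[0]+r*np.cos(t),C[1]+r*np.sin(t),z]) for r in np.arange(r0,r1,3)/1000]
        v=cv2.remap(g,np.float32([[k[0] for k in p]]),np.float32([[k[1] for k in p]]),cv2.INTER_LINEAR)
        out.append(v.mean())
    return np.array(out)
E
python3 - <<'E'
from h import *
s=st()
for n in("scene","wrist","top"):
    i=bot.camera_info(n);im=bot.read_camera(n);cv2.imwrite(f"pics/{n}5.png",im[:,:,::-1])
    if n=="wrist": np.save("w5.npy",i["world_to_cam"])
    if n!="wrist":print(n,prof(i,im).astype(int).tolist())
im0=cv2.imread("pics/scene0.png")[:,:,::-1];print(prof(bot.camera_info("scene"),im0).astype(int).tolist())
S=cv2.imread("pics/scene5.png")[140:300,190:340];T=cv2.imread("pics/top5.png")[120:270,230:360]
o=np.zeros((600,800,3),np.uint8);a=cv2.resize(S,None,fx=2.7,fy=3,interpolation=2);b=cv2.resize(T,None,fx=3,fy=3,interpolation=2);o[:480,:405]=a;o[:450,408:798]=b
cv2.imwrite("pics/z5.png",o)
E
```

```text
t 7.22 tcp [ 0.5034 -0.0107  0.1432] w 0.242 F [ 0.36  0.09 -0.7 ]
z [-5.0e-04 -4.7e-03 -1.0e+00] x ang 165.96 q [-0.57  0.14  0.54  1.91 -0.07  1.11  1.32]
scene [171, 170, 172, 171, 173, 173, 173, 173, 173, 174, 173, 174, 174, 174, 175, 173, 173, 175, 175, 176, 176, 174, 176, 176, 178, 180, 179, 178, 177, 176, 176, 175, 175, 175, 175, 174, 174, 174, 175, 175, 176, 175, 175, 174, 176, 176, 175, 175, 175, 175, 175, 176, 176, 175, 176, 176, 177, 176, 177, 177, 177, 177, 177, 177, 176, 172, 168, 157, 139, 120, 105, 98, 97, 96, 93, 96, 98, 97, 97, 98, 99, 98, 99, 99, 98, 98, 100, 99, 99, 99, 99, 98, 99, 98, 99, 97, 99, 97, 99, 99, 99, 98, 97, 98, 106, 120, 141, 163, 174, 177, 177, 177, 178, 179, 178, 178, 178, 179, 179, 178, 178, 177, 178, 178, 177, 178, 177, 177, 178, 179, 178, 179, 179, 178, 177, 173, 164, 151, 137, 122, 105, 94, 95, 106, 110, 112, 123, 140, 157, 169, 173, 172, 172, 173, 173, 173, 173, 172, 173, 172, 171, 171, 171, 171, 171, 172, 172, 171, 174, 172, 173, 174, 172, 172, 171, 171, 172, 171, 171, 171]
top [149, 149, 149, 150, 150, 150, 151, 151, 152, 152, 152, 153, 154, 
[... 1005 characters left out ...]
, 174, 173, 172, 172, 172, 173, 172, 171, 170, 171, 172, 172, 174, 173, 173, 173, 171, 163, 152, 135, 120, 114, 122, 123, 105, 92, 101, 117, 132, 144, 158, 163, 151, 128, 123, 135, 140, 143, 144, 145, 145, 145, 144, 143, 144, 147, 147, 147, 143, 141, 138, 149, 162, 168, 167, 167, 167, 168, 166, 167, 167, 166, 168, 166, 167, 168, 168, 168, 168, 169, 170, 169, 170, 170, 170, 170, 170, 171, 170, 170, 170, 171, 170, 171, 172, 172, 174, 174, 174, 174, 174, 174, 171, 170, 171, 170, 170, 170, 170, 171, 170, 170, 170, 171, 171, 171, 171, 172, 171, 170, 171, 171, 172, 170, 171, 172, 171, 171, 172, 172, 172, 172, 173, 173, 173, 174, 173, 173, 173, 172, 172, 173, 173, 171, 171, 172, 171, 170, 170, 170]
```

View pics/z5.png

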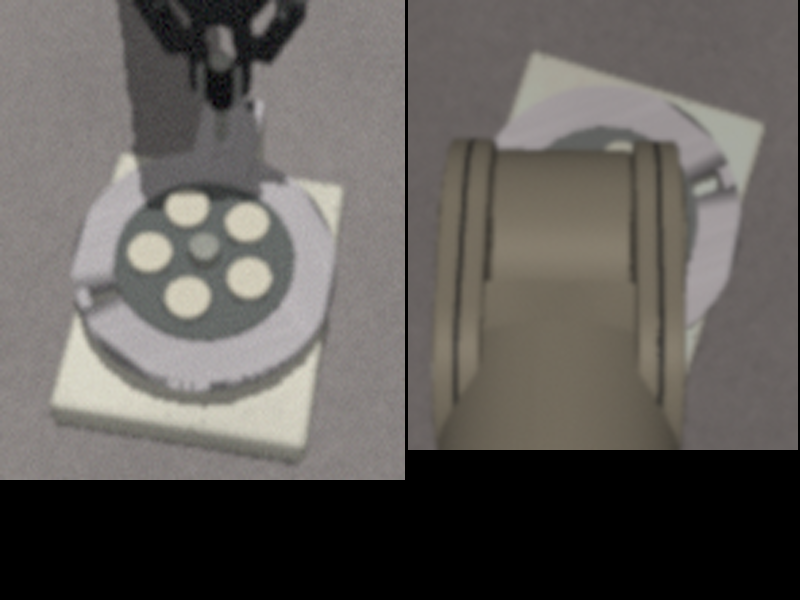

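View pics/wrist5.png

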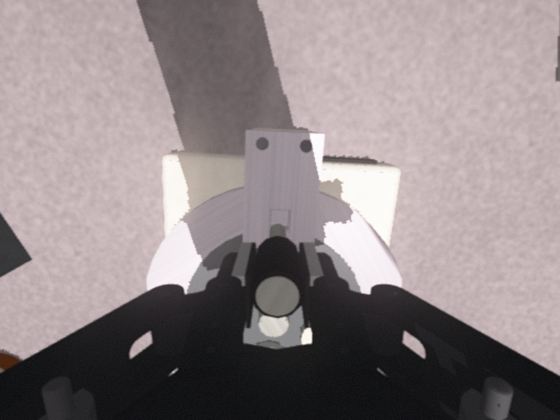

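Run:
```python
from h import *
im=cv2.imread("pics/wrist5.png")
a=cv2.convertScaleAbs(im[120:330,215:345],alpha=1.3,beta=20);cv2.imwrite("pics/w5z.png",cv2.resize(a[:150],None,fx=4,fy=4,interpolation=2))
i=dict(bot.camera_info("wrist"));i["world_to_cam"]=np.load("w5.npy")
print("slot pred",proj(i,[.502,-.0085,.08]))
ss=[bot.observe()["tcp_pos"] for _ in range(1)];print(ss)
for z in(.032,-.048):print(proj(i,np.array([.5034,-.0107,.1432+z])))
```

```text
slot pred [278.96006619 220.51091554]
[array([ 0.50368302, -0.0102393 ,  0.14389297])]
[274.55607918 299.06569553]
[276.14354465 230.60731884]
```

View pics/w5z.png

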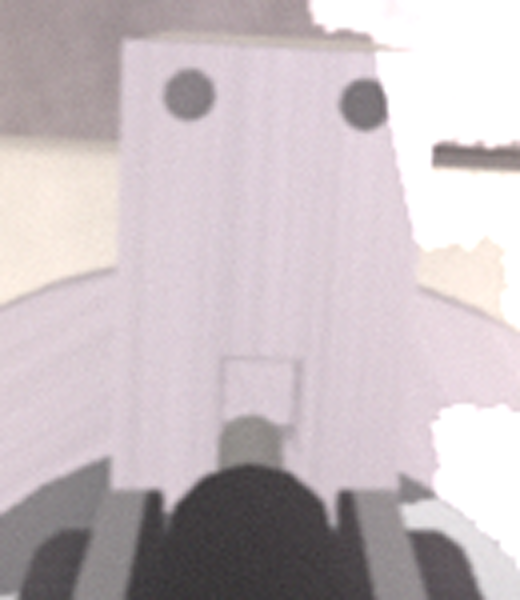

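Wrist view: the bracket slot is centred at column ~279.7, and the pin shaft at column 277.7, so the pin needs about +1.2 mm in tool y. I'll shift it and come down close above the slot.

Emit:
jog_arm --deltas '[{"claw": 1, "spin": 0, "dx": 0.001, "dy": 0.0015, "dz": 0.002}, {"claw": 1, "spin": 0, "dx": 0.001, "dy": 0.0015, "dz": 0.005}, {"claw": 1, "spin": 0, "dx": 0.001, "dy": 0.0015, "dz": 0.01}, {"claw": 1, "spin": 0, "dx": 0.001, "dy": 0.0015, "dz": 0.011}]'

```text
time: 7.88
tcp_pos: [0.5029, -0.0086, 0.1324]
orientation: [0.122, 0.993, -0.002, 0.0]
wrist_force: [-0.3, 0.1, -0.8]
width: 0.243
```

Run:
```python
from h import *
s=st()
i=bot.camera_info("wrist");im=bot.read_camera("wrist")[:,:,::-1]
j=bot.camera_info("scene");sc=bot.read_camera("scene")[:,:,::-1];cv2.imwrite("pics/scene6.png",sc);cv2.imwrite("pics/wrist6.png",im)
a=cv2.convertScaleAbs(im[120:270,215:345],alpha=1.3,beta=20);a=cv2.resize(a,None,fx=4,fy=4,interpolation=2)
b=cv2.convertScaleAbs(sc[150:220,250:320],alpha=1.3,beta=20);b=cv2.resize(b,None,fx=3.9,fy=5,interpolation=2)
o=np.zeros((600,800,3),np.uint8);o[:,:520]=a;o[:350,525:798]=b;cv2.imwrite("pics/z6.png",o)
```

```text
t 7.88 tcp [ 0.5029 -0.0086  0.1324] w 0.243 F [-0.32  0.1  -0.79]
z [-0.     -0.0043 -1.    ] x ang 166.0 q [-0.57  0.15  0.54  1.93 -0.08  1.09  1.33]
```

View pics/z6.png

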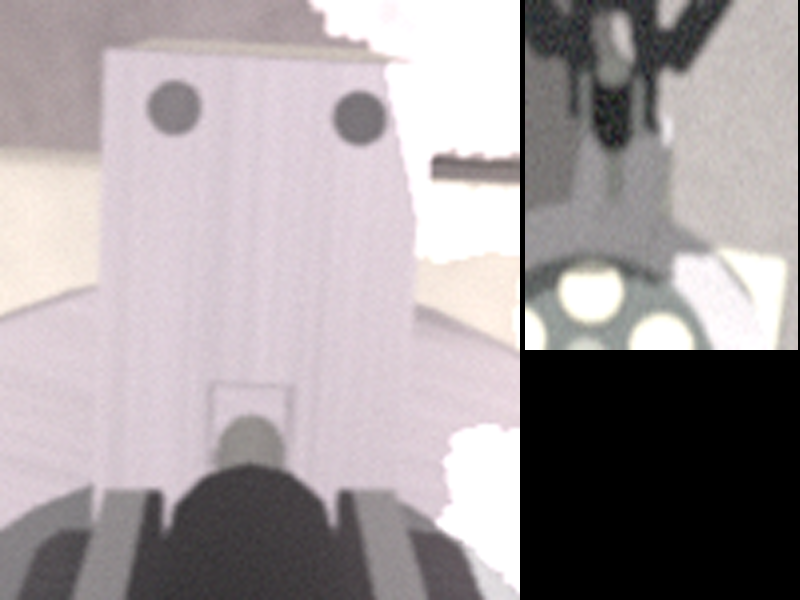

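Shaft column 251 against slot centre 251.5 in the crop: aligned. I'll go into the bracket slot.

Emit:
jog_arm --deltas '[{"claw": 1, "spin": 0, "dx": 0, "dy": 0, "dz": 0.003}, {"claw": 1, "spin": 0, "dx": 0, "dy": 0, "dz": 0.006}, {"claw": 1, "spin": 0, "dx": 0, "dy": 0, "dz": 0.009}, {"claw": 1, "spin": 0, "dx": 0, "dy": 0, "dz": 0.012}, {"claw": 1, "spin": 0, "dx": 0, "dy": 0, "dz": 0.014}, {"claw": 1, "spin": 0, "dx": 0, "dy": 0, "dz": 0.014}]'

```text
time: 8.72
tcp_pos: [0.5029, -0.0087, 0.1185]
orientation: [0.122, 0.993, -0.002, 0.0]
wrist_force: [0.1, -0.2, -0.9]
width: 0.245
```

```bash
cat >> h.py <<'E'
def dish(info,im,z=.07):
    """angles of dish lids (rad) -> phase mod 72 deg"""
    m=((im.min(2)>140)).astype(np.uint8)
    n,l,stt,c=cv2.connectedComponentsWithStats(m)
    A=[]
    for k in range(1,n):
        if stt[k,4]<25 or stt[k,4]>400: continue
        p=ray(info,*c[k],z)[:2]-C
        r=np.hypot(*p)
        if .03<r<.06: A.append((np.degrees(np.arctan2(p[1],p[0]))%360,r,stt[k,4]))
    return A
def phase(A,k=None):
    return np.degrees(np.angle(np.sum([np.exp(1j*np.radians(5*a[0])) for a in A])))/5
E
python3 - <<'E'
from h import *
s=st()
i=bot.camera_info("wrist");im=bot.read_camera("wrist")[:,:,::-1]
sc=bot.read_camera("scene")[:,:,::-1];cv2.imwrite("pics/scene7.png",sc);cv2.imwrite("pics/wrist7.png",im)
j=bot.camera_info("scene")
for n in("scene0","scene5","scene6","scene7"):
    q=cv2.imread(f"pics/{n}.png")[:,:,::-1];A=dish(j,q);print(n,np.round(A,3).tolist(),phase(A) if A else 0)
a=cv2.convertScaleAbs(im[120:270,215:345],alpha=1.3,beta=20);a=cv2.resize(a,None,fx=4,fy=4,interpolation=2)
b=cv2.convertScaleAbs(sc[150:270,210:320],alpha=1.3,beta=20);b=cv2.resize(b,(273,300),interpolation=2)
o=np.zeros((600,800,3),np.uint8);o[:,:520]=a;o[:300,525:798]=b;cv2.imwrite("pics/z7.png",o)
E
```

```text
t 8.72 tcp [ 0.5029 -0.0087  0.1185] w 0.245 F [ 0.07 -0.22 -0.92]
z [ 0.     -0.0044 -1.    ] x ang 166.0 q [-0.57  0.17  0.54  1.94 -0.09  1.06  1.34]
scene0 [[180.695, 0.042, 149.0], [108.07, 0.043, 160.0], [254.817, 0.042, 159.0], [37.754, 0.044, 168.0], [326.98, 0.043, 172.0]] -34.336611725989655
scene5 [[192.28, 0.04, 135.0], [118.679, 0.043, 157.0], [265.713, 0.042, 165.0], [47.952, 0.044, 175.0], [337.98, 0.044, 183.0]] -23.478645252156564
scene6 [[167.76, 0.039, 127.0], [243.014, 0.042, 162.0], [96.037, 0.043, 163.0], [315.452, 0.043, 179.0], [26.015, 0.044, 180.0]] 25.656468659431475
scene7 [[155.268, 0.04, 136.0], [230.554, 0.042, 158.0], [84.856, 0.044, 163.0], [303.412, 0.043, 174.0], [14.333, 0.044, 179.0]] 13.686803655563699
```

View pics/z7.png

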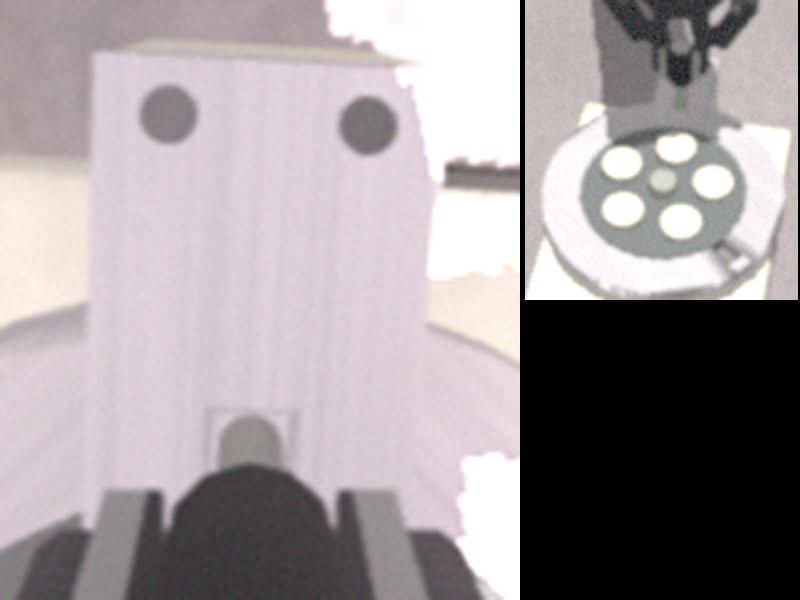

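Emit:
jog_arm --deltas '[{"claw": 1, "spin": 0, "dx": 0, "dy": 0, "dz": 0.001}, {"claw": 1, "spin": 0, "dx": 0, "dy": 0, "dz": 0.002}, {"claw": 1, "spin": 0, "dx": 0, "dy": 0, "dz": 0.003}, {"claw": 1, "spin": 0, "dx": 0, "dy": 0, "dz": 0.004}, {"claw": 1, "spin": 0, "dx": 0, "dy": 0, "dz": 0.005}, {"claw": 1, "spin": 0, "dx": 0, "dy": 0, "dz": 0.006}, {"claw": 1, "spin": 0, "dx": 0, "dy": 0, "dz": 0.006}, {"claw": 1, "spin": 0, "dx": 0, "dy": 0, "dz": 0.006}, {"claw": 1, "spin": 0, "dx": 0, "dy": 0, "dz": 0.006}, {"claw": 1, "spin": 0, "dx": 0, "dy": 0, "dz": 0.006}]'

```text
time: 10.07
tcp_pos: [0.5031, -0.0087, 0.1128]
orientation: [0.122, 0.993, -0.002, 0.0]
wrist_force: [-0.0, 0.1, -0.6]
width: 0.238
```

```bash
cat >> h.py <<'E'
SL0=19.
def look(tag,pic=True,exp=None):
    s=st();j=bot.camera_info("scene");im=bot.read_camera("scene");cv2.imwrite(f"pics/{tag}.png",im[:,:,::-1])
    A=dish(j,im);ph=phase(A);cand=[(ph+SL0+72*k)%360 for k in range(5)]
    P=prof(j,im);
    sc=[]
    for c in cand:
        k=int(round(c/2))%180;nb=[P[(k+d)%180] for d in(-9,-8,8,9)];sc.append(np.mean(nb)-min(P[(k+d)%180] for d in(-1,0,1)))
    print("phase %.1f"%ph,"slot cand",[(round(c,1),int(x)) for c,x in zip(cand,sc)])
    b=cv2.convertScaleAbs(im[150:280,200:330,::-1],alpha=1.2,beta=10);cv2.imwrite(f"pics/{tag}z.png",cv2.resize(b,None,fx=4,fy=4,interpolation=2))
E
python3 - <<'E'
from h import *
look("s8")
E
```

```text
t 10.07 tcp [ 0.5031 -0.0087  0.1128] w 0.238 F [-0.02  0.11 -0.62]
z [ 4.0e-04 -4.3e-03 -1.0e+00] x ang 166.0 q [-0.57  0.18  0.54  1.95 -0.1   1.04  1.34]
phase 33.7 slot cand [(np.float64(52.7), 1), (np.float64(124.7), 44), (np.float64(196.7), 33), (np.float64(268.7), 2), (np.float64(340.7), 0)]
```

Emit:
jog_arm --deltas '[{"claw": 1, "spin": 0, "dx": 0, "dy": 0, "dz": 0}, {"claw": 1, "spin": 0, "dx": 0, "dy": 0, "dz": 0}, {"claw": 1, "spin": 0, "dx": 0, "dy": 0, "dz": 0}, {"claw": 1, "spin": 0, "dx": 0, "dy": 0, "dz": 0}, {"claw": 1, "spin": 0, "dx": 0, "dy": 0, "dz": 0}, {"claw": 1, "spin": 0, "dx": 0, "dy": 0, "dz": 0}, {"claw": 1, "spin": 0, "dx": 0, "dy": 0, "dz": 0.0015}, {"claw": 1, "spin": 0, "dx": 0, "dy": 0, "dz": 0.003}, {"claw": 1, "spin": 0, "dx": 0, "dy": 0, "dz": 0.0045}, {"claw": 1, "spin": 0, "dx": 0, "dy": 0, "dz": 0.0055}]'

```text
time: 11.38
tcp_pos: [0.503, -0.0089, 0.1072]
orientation: [0.122, 0.993, -0.002, 0.0]
wrist_force: [0.0, -1.7, -0.2]
width: 0.244
```

Run:
```python
from h import *
look("s9")
```

```text
t 11.38 tcp [ 0.503  -0.0089  0.1072] w 0.244 F [ 0.03 -1.67 -0.16]
z [ 3.0e-04 -4.5e-03 -1.0e+00] x ang 165.99 q [-0.56  0.19  0.54  1.95 -0.1   1.03  1.35]
phase -21.1 slot cand [(np.float64(357.9), 3), (np.float64(69.9), 0), (np.float64(141.9), 40), (np.float64(213.9), 32), (np.float64(285.9), 1)]
```

Emit:
jog_arm --deltas '[{"claw": 1, "spin": 0, "dx": 0, "dy": 0, "dz": 0.0005}, {"claw": 1, "spin": 0, "dx": 0, "dy": 0, "dz": 0.0005}, {"claw": 1, "spin": 0, "dx": 0, "dy": 0, "dz": 0.0005}, {"claw": 1, "spin": 0, "dx": 0, "dy": 0, "dz": 0.0005}, {"claw": 1, "spin": 0, "dx": 0, "dy": 0, "dz": 0.0005}, {"claw": 1, "spin": 0, "dx": 0, "dy": 0, "dz": 0.0005}]'

```text
time: 12.18
tcp_pos: [0.503, -0.0089, 0.1066]
orientation: [0.122, 0.993, -0.002, 0.0]
wrist_force: [-0.2, -1.3, 0.7]
width: 0.244
```

Run:
```python
from h import *
look("s10")
```

```text
t 12.18 tcp [ 0.503  -0.0089  0.1066] w 0.244 F [-0.22 -1.32  0.69]
z [ 2.0e-04 -4.6e-03 -1.0e+00] x ang 166.0 q [-0.56  0.19  0.54  1.95 -0.1   1.03  1.35]
phase 1.0 slot cand [(np.float64(20.0), 2), (np.float64(92.0), 1), (np.float64(164.0), 0), (np.float64(236.0), 78), (np.float64(308.0), 1)]
```

Emit:
jog_arm --deltas '[{"claw": 1, "spin": 0, "dx": 0, "dy": 0, "dz": -0.0004}, {"claw": 1, "spin": 0, "dx": 0, "dy": 0, "dz": -0.0004}, {"claw": 1, "spin": 0, "dx": 0, "dy": 0, "dz": -0.0004}, {"claw": 1, "spin": 0, "dx": 0, "dy": 0, "dz": -0.0004}, {"claw": 1, "spin": 0, "dx": 0, "dy": 0, "dz": -0.0004}, {"claw": 1, "spin": 0, "dx": 0, "dy": 0, "dz": -0.0004}, {"claw": 1, "spin": 0, "dx": 0, "dy": 0, "dz": -0.0004}, {"claw": 1, "spin": 0, "dx": 0, "dy": 0, "dz": -0.0004}, {"claw": 1, "spin": 0, "dx": 0, "dy": 0, "dz": -0.0004}, {"claw": 1, "spin": 0, "dx": 0, "dy": 0, "dz": -0.0004}]'

```text
time: 13.48
tcp_pos: [0.503, -0.0089, 0.107]
orientation: [0.122, 0.993, -0.002, 0.0]
wrist_force: [-0.8, -1.1, 0.5]
width: 0.241
```

Run:
```python
from h import *
look("s11")
```

```text
t 13.47 tcp [ 0.503  -0.0089  0.107 ] w 0.241 F [-0.8  -1.12  0.48]
z [ 2.0e-04 -4.6e-03 -1.0e+00] x ang 165.99 q [-0.56  0.19  0.54  1.95 -0.1   1.03  1.35]
phase -27.8 slot cand [(np.float64(351.2), 1), (np.float64(63.2), 2), (np.float64(135.2), 34), (np.float64(207.2), 34), (np.float64(279.2), 80)]
```

Emit:
jog_arm --deltas '[{"claw": 1, "spin": 0, "dx": 0, "dy": 0, "dz": -0.0004}, {"claw": 1, "spin": 0, "dx": 0, "dy": 0, "dz": -0.0004}, {"claw": 1, "spin": 0, "dx": 0, "dy": 0, "dz": -0.0004}, {"claw": 1, "spin": 0, "dx": 0, "dy": 0, "dz": -0.0004}, {"claw": 1, "spin": 0, "dx": 0, "dy": 0, "dz": -0.0004}, {"claw": 1, "spin": 0, "dx": 0, "dy": 0, "dz": -0.0004}, {"claw": 1, "spin": 0, "dx": 0, "dy": 0, "dz": -0.0004}, {"claw": 1, "spin": 0, "dx": 0, "dy": 0, "dz": -0.0004}, {"claw": 1, "spin": 0, "dx": 0, "dy": 0, "dz": -0.0004}, {"claw": 1, "spin": 0, "dx": 0, "dy": 0, "dz": -0.0004}]'

```text
time: 14.78
tcp_pos: [0.503, -0.0089, 0.1074]
orientation: [0.122, 0.993, -0.002, 0.0]
wrist_force: [0.3, -0.7, -0.0]
width: 0.241
```

Run:
```python
from h import *
look("s12")
```

```text
t 14.78 tcp [ 0.503  -0.0089  0.1074] w 0.241 F [ 0.32 -0.66 -0.  ]
z [ 2.0e-04 -4.6e-03 -1.0e+00] x ang 165.99 q [-0.56  0.18  0.54  1.95 -0.1   1.03  1.35]
phase 27.0 slot cand [(np.float64(46.0), 1), (np.float64(118.0), -24), (np.float64(190.0), 7), (np.float64(262.0), 1), (np.float64(334.0), 83)]
```

Emit:
jog_arm --deltas '[{"claw": 1, "spin": 0, "dx": 0, "dy": 0, "dz": 0}, {"claw": 1, "spin": 0, "dx": 0, "dy": 0, "dz": 0}, {"claw": 1, "spin": 0, "dx": 0, "dy": 0, "dz": 0}, {"claw": 1, "spin": 0, "dx": 0, "dy": 0, "dz": 0}, {"claw": 1, "spin": 0, "dx": 0, "dy": 0, "dz": 0}, {"claw": 1, "spin": 0, "dx": 0, "dy": 0, "dz": 0}, {"claw": 1, "spin": 0, "dx": 0, "dy": 0, "dz": 0}, {"claw": 1, "spin": 0, "dx": 0, "dy": 0, "dz": 0}, {"claw": 1, "spin": 0, "dx": 0, "dy": 0, "dz": 0}, {"claw": 1, "spin": 0, "dx": 0, "dy": 0, "dz": 0}]'

```text
time: 16.08
tcp_pos: [0.503, -0.0089, 0.1074]
orientation: [0.122, 0.993, -0.002, 0.0]
wrist_force: [-0.5, -1.4, -0.1]
width: 0.243
```

Emit:
jog_arm --deltas '[{"claw": 1, "spin": 0, "dx": 0, "dy": 0, "dz": 0}, {"claw": 1, "spin": 0, "dx": 0, "dy": 0, "dz": 0}, {"claw": 1, "spin": 0, "dx": 0, "dy": 0, "dz": 0}, {"claw": 1, "spin": 0, "dx": 0, "dy": 0, "dz": 0}, {"claw": 1, "spin": 0, "dx": 0, "dy": 0, "dz": 0}, {"claw": 1, "spin": 0, "dx": 0, "dy": 0, "dz": 0}, {"claw": 1, "spin": 0, "dx": 0, "dy": 0, "dz": 0}, {"claw": 1, "spin": 0, "dx": 0, "dy": 0, "dz": 0}]'

```text
time: 17.08
tcp_pos: [0.503, -0.0089, 0.1074]
orientation: [0.122, 0.993, -0.002, 0.0]
wrist_force: [0.5, -0.2, 0.3]
width: 0.244
```

Run:
```python
from h import *
look("s13")
```

```text
t 17.07 tcp [ 0.503  -0.0089  0.1074] w 0.244 F [ 0.5  -0.16  0.28]
z [ 2.0e-04 -4.6e-03 -1.0e+00] x ang 165.99 q [-0.56  0.18  0.54  1.95 -0.1   1.03  1.35]
phase -17.7 slot cand [(np.float64(1.3), 1), (np.float64(73.3), 84), (np.float64(145.3), 38), (np.float64(217.3), -36), (np.float64(289.3), 0)]
```

Emit:
jog_arm --deltas '[{"claw": 1, "spin": 0, "dx": 0, "dy": 0, "dz": 0}, {"claw": 1, "spin": 0, "dx": 0, "dy": 0, "dz": 0}, {"claw": 1, "spin": 0, "dx": 0, "dy": 0, "dz": 0}, {"claw": 1, "spin": 0, "dx": 0, "dy": 0, "dz": 0}, {"claw": 1, "spin": 0, "dx": 0, "dy": 0, "dz": 0}, {"claw": 1, "spin": 0, "dx": 0, "dy": 0, "dz": 0.0004}, {"claw": 1, "spin": 0, "dx": 0, "dy": 0, "dz": 0.0008}, {"claw": 1, "spin": 0, "dx": 0, "dy": 0, "dz": 0.0011}, {"claw": 1, "spin": 0, "dx": 0, "dy": 0, "dz": 0.0013}]'

```text
time: 18.25
tcp_pos: [0.503, -0.009, 0.1061]
orientation: [0.122, 0.993, -0.002, 0.0]
wrist_force: [-0.2, -0.8, 0.7]
width: 0.245
```

Run:
```python
from h import *
look("s14")
```

```text
t 18.25 tcp [ 0.503  -0.009   0.1061] w 0.245 F [-0.24 -0.77  0.72]
z [ 2.0e-04 -4.6e-03 -1.0e+00] x ang 165.98 q [-0.56  0.19  0.54  1.95 -0.11  1.03  1.35]
phase 24.6 slot cand [(np.float64(43.6), 1), (np.float64(115.6), 58), (np.float64(187.6), 2), (np.float64(259.6), 2), (np.float64(331.6), 0)]
```

View pics/s14z.png

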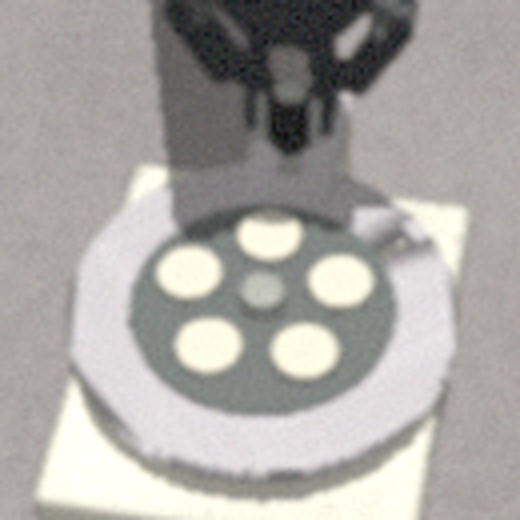

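The disc's slot is at (400,235) in the zoom, to the right of the bracket, about 116°, and it is approaching 163°. I'll hold and measure the crawl speed.

Emit:
jog_arm --deltas '[{"claw": 1, "spin": 0, "dx": 0, "dy": 0, "dz": 0}, {"claw": 1, "spin": 0, "dx": 0, "dy": 0, "dz": 0}, {"claw": 1, "spin": 0, "dx": 0, "dy": 0, "dz": 0}, {"claw": 1, "spin": 0, "dx": 0, "dy": 0, "dz": 0}, {"claw": 1, "spin": 0, "dx": 0, "dy": 0, "dz": 0}, {"claw": 1, "spin": 0, "dx": 0, "dy": 0, "dz": 0}]'

```text
time: 19.05
tcp_pos: [0.503, -0.009, 0.1061]
orientation: [0.122, 0.993, -0.002, 0.0]
wrist_force: [-0.6, -1.4, 0.7]
width: 0.246
```

Run:
```python
from h import *
look("s15")
```

```text
t 19.05 tcp [ 0.503  -0.009   0.1061] w 0.246 F [-0.64 -1.37  0.71]
z [ 3.0e-04 -4.7e-03 -1.0e+00] x ang 165.99 q [-0.56  0.19  0.54  1.95 -0.11  1.03  1.35]
phase 35.8 slot cand [(np.float64(54.8), 0), (np.float64(126.8), 41), (np.float64(198.8), 37), (np.float64(270.8), 2), (np.float64(342.8), 1)]
```

Emit:
jog_arm --deltas '[{"claw": 1, "spin": 0, "dx": 0, "dy": 0, "dz": 0}, {"claw": 1, "spin": 0, "dx": 0, "dy": 0, "dz": 0}, {"claw": 1, "spin": 0, "dx": 0, "dy": 0, "dz": 0}, {"claw": 1, "spin": 0, "dx": 0, "dy": 0, "dz": 0}, {"claw": 1, "spin": 0, "dx": 0, "dy": 0, "dz": 0}, {"claw": 1, "spin": 0, "dx": 0, "dy": 0, "dz": 0}, {"claw": 1, "spin": 0, "dx": 0, "dy": 0, "dz": 0}, {"claw": 1, "spin": 0, "dx": 0, "dy": 0, "dz": 0}, {"claw": 1, "spin": 0, "dx": 0, "dy": 0, "dz": 0.0002}, {"claw": 1, "spin": 0, "dx": 0, "dy": 0, "dz": 0.0003}]'

```text
time: 20.35
tcp_pos: [0.503, -0.0091, 0.1058]
orientation: [0.122, 0.993, -0.002, 0.0]
wrist_force: [-0.9, -2.4, 1.7]
width: 0.241
```

Run:
```python
from h import *
look("s16")
```

```text
t 20.35 tcp [ 0.503  -0.0091  0.1058] w 0.241 F [-0.95 -2.43  1.69]
z [ 2.0e-04 -4.7e-03 -1.0e+00] x ang 165.99 q [-0.56  0.19  0.54  1.95 -0.11  1.03  1.35]
phase -19.5 slot cand [(np.float64(359.5), 1), (np.float64(71.5), 0), (np.float64(143.5), 47), (np.float64(215.5), -28), (np.float64(287.5), 2)]
```

Emit:
jog_arm --deltas '[{"claw": 1, "spin": 0, "dx": 0, "dy": 0, "dz": 0}, {"claw": 1, "spin": 0, "dx": 0, "dy": 0, "dz": 0}, {"claw": 1, "spin": 0, "dx": 0, "dy": 0, "dz": 0}, {"claw": 1, "spin": 0, "dx": 0, "dy": 0, "dz": 0}, {"claw": 1, "spin": 0, "dx": 0, "dy": 0, "dz": 0}, {"claw": 1, "spin": 0, "dx": 0, "dy": 0, "dz": 0}]'

```text
time: 21.15
tcp_pos: [0.503, -0.009, 0.1058]
orientation: [0.122, 0.993, -0.002, 0.0]
wrist_force: [-0.9, -1.9, 0.8]
width: 0.244
```

Run:
```python
from h import *
look("s17")
```

```text
t 21.15 tcp [ 0.503  -0.009   0.1058] w 0.244 F [-0.89 -1.89  0.84]
z [ 2.0e-04 -4.7e-03 -1.0e+00] x ang 165.99 q [-0.56  0.19  0.54  1.95 -0.11  1.03  1.35]
phase -15.5 slot cand [(np.float64(3.5), 3), (np.float64(75.5), 1), (np.float64(147.5), 32), (np.float64(219.5), -36), (np.float64(291.5), 2)]
```

View pics/s17z.png

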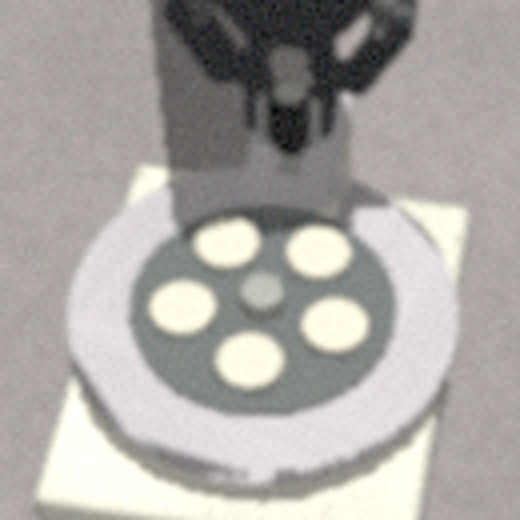

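Emit:
jog_arm --deltas '[{"claw": 1, "spin": 0, "dx": 0, "dy": 0, "dz": 0}, {"claw": 1, "spin": 0, "dx": 0, "dy": 0, "dz": 0}, {"claw": 1, "spin": 0, "dx": 0, "dy": 0, "dz": 0}, {"claw": 1, "spin": 0, "dx": 0, "dy": 0, "dz": 0}, {"claw": 1, "spin": 0, "dx": 0, "dy": 0, "dz": 0}, {"claw": 1, "spin": 0, "dx": 0, "dy": 0, "dz": 0}, {"claw": 1, "spin": 0, "dx": 0, "dy": 0, "dz": 0}, {"claw": 1, "spin": 0, "dx": 0, "dy": 0, "dz": 0}, {"claw": 1, "spin": 0, "dx": 0, "dy": 0, "dz": 0}, {"claw": 1, "spin": 0, "dx": 0, "dy": 0, "dz": 0}]'

```text
time: 22.45
tcp_pos: [0.5029, -0.0091, 0.1057]
orientation: [0.122, 0.993, -0.002, 0.0]
wrist_force: [-0.6, -2.0, 0.8]
width: 0.246
```

Run:
```python
from h import *
look("s18")
```

```text
t 22.45 tcp [ 0.5029 -0.0091  0.1057] w 0.246 F [-0.6  -1.96  0.75]
z [ 1.0e-04 -4.7e-03 -1.0e+00] x ang 165.98 q [-0.56  0.19  0.54  1.95 -0.11  1.03  1.35]
phase -8.9 slot cand [(np.float64(10.1), 1), (np.float64(82.1), 2), (np.float64(154.1), 5), (np.float64(226.1), -21), (np.float64(298.1), 2)]
```

Emit:
jog_arm --deltas '[{"claw": 1, "spin": 0, "dx": 0, "dy": 0, "dz": 0}, {"claw": 1, "spin": 0, "dx": 0, "dy": 0, "dz": 0}, {"claw": 1, "spin": 0, "dx": 0, "dy": 0, "dz": 0}, {"claw": 1, "spin": 0, "dx": 0, "dy": 0, "dz": 0}, {"claw": 1, "spin": 0, "dx": 0, "dy": 0, "dz": 0}, {"claw": 1, "spin": 0, "dx": 0, "dy": 0, "dz": 0}]'

```text
time: 23.25
tcp_pos: [0.503, -0.009, 0.1058]
orientation: [0.122, 0.993, -0.002, 0.0]
wrist_force: [-0.6, -0.7, 0.6]
width: 0.243
```

Run:
```python
from h import *
look("s19")
```

```text
t 23.25 tcp [ 0.503  -0.009   0.1058] w 0.243 F [-0.64 -0.74  0.62]
z [ 2.0e-04 -4.6e-03 -1.0e+00] x ang 165.99 q [-0.56  0.19  0.54  1.95 -0.11  1.03  1.35]
phase -4.1 slot cand [(np.float64(14.9), 1), (np.float64(86.9), 0), (np.float64(158.9), 3), (np.float64(230.9), -4), (np.float64(302.9), 1)]
```

Emit:
jog_arm --deltas '[{"claw": 1, "spin": 0, "dx": 0, "dy": 0, "dz": 0}, {"claw": 1, "spin": 0, "dx": 0, "dy": 0, "dz": 0}, {"claw": 1, "spin": 0, "dx": 0, "dy": 0, "dz": 0}]'

```text
time: 23.68
tcp_pos: [0.5029, -0.009, 0.1056]
orientation: [0.122, 0.993, -0.002, 0.0]
wrist_force: [0.1, -1.9, -0.7]
width: 0.24
```

Run:
```python
from h import *
look("s20")
```

```text
t 23.68 tcp [ 0.5029 -0.009   0.1056] w 0.240 F [ 0.07 -1.86 -0.69]
z [-0.     -0.0045 -1.    ] x ang 165.98 q [-0.56  0.19  0.54  1.95 -0.11  1.03  1.35]
phase 2.4 slot cand [(np.float64(21.4), 1), (np.float64(93.4), 0), (np.float64(165.4), 0), (np.float64(237.4), 1), (np.float64(309.4), 2)]
```

Fz has dropped to its baseline, the lateral force is about 1.9 N, and the slot is at about 165°. The nose has dropped in and caught the disc, so I'll ease it down.

Emit:
jog_arm --deltas '[{"claw": 1, "spin": 0, "dx": 0, "dy": 0, "dz": 0.0005}, {"claw": 1, "spin": 0, "dx": 0, "dy": 0, "dz": 0.001}, {"claw": 1, "spin": 0, "dx": 0, "dy": 0, "dz": 0.0015}, {"claw": 1, "spin": 0, "dx": 0, "dy": 0, "dz": 0.002}]'

```text
time: 24.22
tcp_pos: [0.5029, -0.0089, 0.1037]
orientation: [0.122, 0.993, -0.002, 0.0]
wrist_force: [-0.2, -1.4, 0.8]
width: 0.249
```

Run:
```python
from h import *
look("s21")
```

```text
t 24.23 tcp [ 0.5029 -0.0089  0.1037] w 0.249 F [-0.23 -1.39  0.81]
z [ 1.0e-04 -4.5e-03 -1.0e+00] x ang 165.99 q [-0.56  0.19  0.54  1.96 -0.11  1.03  1.35]
phase 2.4 slot cand [(np.float64(21.4), 0), (np.float64(93.4), 0), (np.float64(165.4), 0), (np.float64(237.4), 1), (np.float64(309.4), 2)]
```

Emit:
jog_arm --deltas '[{"claw": 1, "spin": 0, "dx": 0, "dy": 0, "dz": 0.0005}, {"claw": 1, "spin": 0, "dx": 0, "dy": 0, "dz": 0.001}, {"claw": 1, "spin": 0, "dx": 0, "dy": 0, "dz": 0.0015}, {"claw": 1, "spin": 0, "dx": 0, "dy": 0, "dz": 0.002}]'

```text
time: 24.78
tcp_pos: [0.503, -0.0089, 0.1017]
orientation: [0.122, 0.993, -0.002, 0.0]
wrist_force: [-0.7, -1.3, 2.7]
width: 0.24
```

Run:
```python
from h import *
look("s22")
```

```text
t 24.77 tcp [ 0.503  -0.0089  0.1017] w 0.240 F [-0.67 -1.31  2.71]
z [ 1.0e-04 -4.5e-03 -1.0e+00] x ang 165.99 q [-0.56  0.19  0.54  1.96 -0.11  1.02  1.35]
phase 2.4 slot cand [(np.float64(21.4), 2), (np.float64(93.4), 1), (np.float64(165.4), -1), (np.float64(237.4), 2), (np.float64(309.4), 2)]
```

The disc is held but the trailing edge is hanging on the round nose, and the push is about 3.4 N. I'll wiggle gently along the radial direction to free the friction rather than push harder.

Emit:
jog_arm --deltas '[{"claw": 1, "spin": 0, "dx": 0.001, "dy": 0, "dz": 0}, {"claw": 1, "spin": 0, "dx": -0.001, "dy": 0, "dz": 0.0003}, {"claw": 1, "spin": 0, "dx": 0.001, "dy": 0, "dz": 0.0005}, {"claw": 1, "spin": 0, "dx": -0.001, "dy": 0, "dz": 0.0008}, {"claw": 1, "spin": 0, "dx": 0.001, "dy": 0, "dz": 0.001}, {"claw": 1, "spin": 0, "dx": 0, "dy": 0, "dz": 0.001}]'

```text
time: 25.58
tcp_pos: [0.5025, -0.0089, 0.1004]
orientation: [0.122, 0.993, -0.002, -0.0]
wrist_force: [-1.6, -0.7, 0.8]
width: 0.239
```

Run:
```python
from h import *
look("s23")
```

```text
t 25.57 tcp [ 0.5025 -0.0089  0.1004] w 0.239 F [-1.63 -0.68  0.8 ]
z [-8.0e-04 -4.4e-03 -1.0e+00] x ang 165.99 q [-0.56  0.19  0.54  1.96 -0.11  1.02  1.35]
phase 1.6 slot cand [(np.float64(20.6), 1), (np.float64(92.6), 0), (np.float64(164.6), -1), (np.float64(236.6), 2), (np.float64(308.6), 2)]
```

Emit:
jog_arm --deltas '[{"claw": 1, "spin": 0, "dx": -0.0005, "dy": 0, "dz": 0.001}, {"claw": 1, "spin": 0, "dx": 0.0005, "dy": 0, "dz": 0.002}, {"claw": 1, "spin": 0, "dx": -0.0005, "dy": 0, "dz": 0.003}, {"claw": 1, "spin": 0, "dx": 0, "dy": 0, "dz": 0.004}]'

```text
time: 26.12
tcp_pos: [0.5027, -0.0089, 0.0964]
orientation: [0.122, 0.993, -0.002, -0.0]
wrist_force: [-0.5, -1.4, -0.5]
width: 0.24
```

Run:
```python
from h import *
look("s24")
```

```text
t 26.12 tcp [ 0.5027 -0.0089  0.0964] w 0.240 F [-0.46 -1.36 -0.51]
z [-6.0e-04 -4.4e-03 -1.0e+00] x ang 165.99 q [-0.56  0.2   0.53  1.96 -0.12  1.01  1.35]
phase 1.6 slot cand [(np.float64(20.6), 1), (np.float64(92.6), 0), (np.float64(164.6), 0), (np.float64(236.6), 2), (np.float64(308.6), 1)]
```

Fz is back at baseline while the pin went 11.7 mm deep, so it is in the slot. I'll go on to nearly home.

Emit:
jog_arm --deltas '[{"claw": 1, "spin": 0, "dx": 0, "dy": 0, "dz": 0.0015}, {"claw": 1, "spin": 0, "dx": 0, "dy": 0, "dz": 0.003}, {"claw": 1, "spin": 0, "dx": 0, "dy": 0, "dz": 0.0045}, {"claw": 1, "spin": 0, "dx": 0, "dy": 0, "dz": 0.006}, {"claw": 1, "spin": 0, "dx": 0, "dy": 0, "dz": 0.007}, {"claw": 1, "spin": 0, "dx": 0, "dy": 0, "dz": 0.0075}]'

```text
time: 26.92
tcp_pos: [0.5026, -0.0089, 0.0887]
orientation: [0.122, 0.993, -0.002, -0.0]
wrist_force: [-0.2, -1.6, 1.5]
width: 0.243
```

Run:
```python
from h import *
look("s25")
```

```text
t 26.93 tcp [ 0.5026 -0.0089  0.0887] w 0.243 F [-0.22 -1.65  1.5 ]
z [-8.0e-04 -4.5e-03 -1.0e+00] x ang 165.99 q [-0.56  0.21  0.53  1.97 -0.12  0.99  1.36]
phase 1.6 slot cand [(np.float64(20.6), 0), (np.float64(92.6), 0), (np.float64(164.6), 2), (np.float64(236.6), 2), (np.float64(308.6), 1)]
```

View pics/s25z.png

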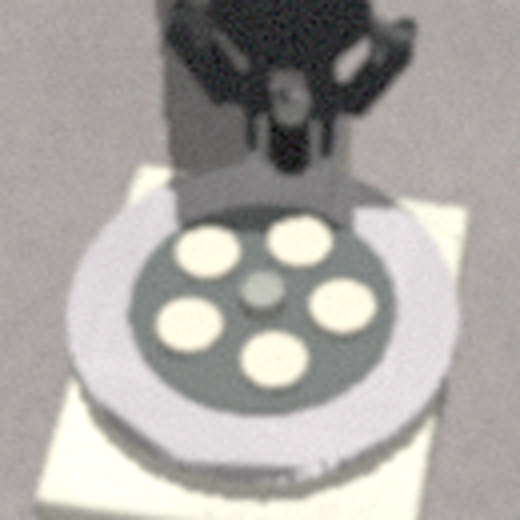

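The head is down on or very near the bracket, with the disc still. A few half-millimetre steps will seat it.

Emit:
jog_arm --deltas '[{"claw": 1, "spin": 0, "dx": 0, "dy": 0, "dz": 0.0004}, {"claw": 1, "spin": 0, "dx": 0, "dy": 0, "dz": 0.0008}, {"claw": 1, "spin": 0, "dx": 0, "dy": 0, "dz": 0.0008}]'

```text
time: 27.35
tcp_pos: [0.5026, -0.0089, 0.088]
orientation: [0.122, 0.993, -0.002, -0.0]
wrist_force: [-1.5, -1.7, 4.4]
width: 0.239
```

Emit:
jog_arm --deltas '[{"claw": 1, "spin": 0, "dx": 0, "dy": 0, "dz": 0.0005}, {"claw": 1, "spin": 0, "dx": 0, "dy": 0, "dz": 0.0008}, {"claw": 1, "spin": 0, "dx": 0, "dy": 0, "dz": 0.0008}]'

```text
time: 27.72
tcp_pos: [0.5027, -0.0089, 0.0879]
orientation: [0.122, 0.993, -0.002, -0.0]
wrist_force: [-5.7, -1.6, 12.2]
width: 0.239
```

Run:
```python
from h import *
look("s26")
im=bot.read_camera("wrist")[:,:,::-1];cv2.imwrite("pics/w26.png",cv2.resize(cv2.convertScaleAbs(im[150:340,190:370],alpha=1.5,beta=30),None,fx=3,fy=3,interpolation=2))
```

```text
t 27.73 tcp [ 0.5027 -0.0089  0.0879] w 0.239 F [-5.66 -1.58 12.21]
z [-7.0e-04 -3.9e-03 -1.0e+00] x ang 165.98 q [-0.56  0.21  0.53  1.97 -0.12  0.99  1.36]
phase 1.5 slot cand [(np.float64(20.5), 0), (np.float64(92.5), 0), (np.float64(164.5), 4), (np.float64(236.5), 1), (np.float64(308.5), 2)]
```

View pics/w26.png

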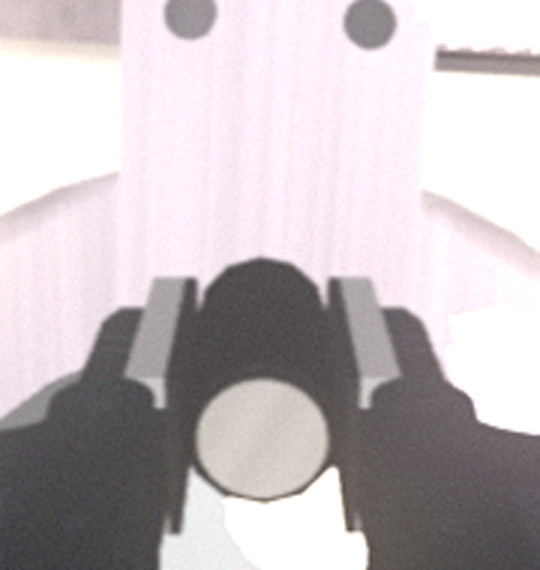

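The pin is seated: TCP 0.0879 against a predicted 0.088, and the arm no longer goes down. I'll ease off, open and retreat straight up.

Emit:
jog_arm --deltas '[{"claw": 1, "spin": 0, "dx": 0, "dy": 0, "dz": -0.0002}, {"claw": 0.7, "spin": 0, "dx": 0, "dy": 0, "dz": 0}, {"claw": 0.6, "spin": 0, "dx": 0, "dy": 0, "dz": 0}, {"claw": 0.5, "spin": 0, "dx": 0, "dy": 0, "dz": 0}, {"claw": 0.4, "spin": 0, "dx": 0, "dy": 0, "dz": 0}, {"claw": 0.4, "spin": 0, "dx": 0, "dy": 0, "dz": 0}]'

```text
time: 28.58
tcp_pos: [0.5027, -0.0089, 0.0879]
orientation: [0.122, 0.993, -0.002, -0.0]
wrist_force: [0.3, -0.5, 0.7]
width: 0.6
```

Run:
```python
from h import *
look("s27")
im=bot.read_camera("wrist")[:,:,::-1];cv2.imwrite("pics/w27.png",im)
```

```text
t 28.57 tcp [ 0.5027 -0.0089  0.0879] w 0.600 F [ 0.26 -0.51  0.72]
z [-7.0e-04 -3.9e-03 -1.0e+00] x ang 165.98 q [-0.56  0.21  0.53  1.97 -0.12  0.99  1.36]
phase 3.4 slot cand [(np.float64(22.4), 1), (np.float64(94.4), 0), (np.float64(166.4), 2), (np.float64(238.4), 1), (np.float64(310.4), 2)]
```

View pics/w27.png

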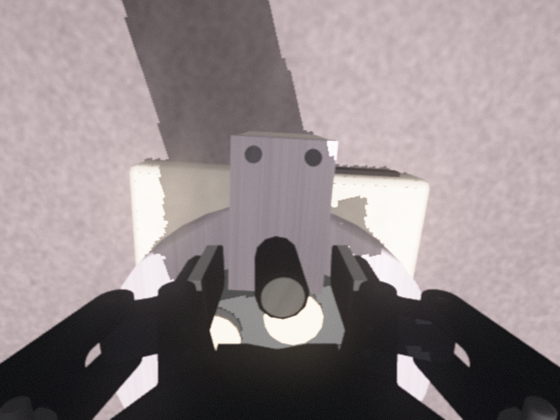

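Fingers are clear and the head stands on the bracket, at (281,275). Lifting away.

Emit:
jog_arm --deltas '[{"claw": 0.3, "spin": 0, "dx": 0, "dy": 0, "dz": -0.005}, {"claw": 0.3, "spin": 0, "dx": 0, "dy": 0, "dz": -0.02}, {"claw": 0.3, "spin": 0, "dx": 0, "dy": 0, "dz": -0.045}, {"claw": 0.3, "spin": 0, "dx": 0, "dy": 0, "dz": -0.075}, {"claw": 0.3, "spin": 0, "dx": 0, "dy": 0, "dz": -0.105}, {"claw": 0.3, "spin": 0, "dx": 0, "dy": 0, "dz": -0.12}, {"claw": 0.3, "spin": 0, "dx": 0, "dy": 0, "dz": -0.13}, {"claw": 0.3, "spin": 0, "dx": 0, "dy": 0, "dz": -0.13}]'

```text
time: 29.68
tcp_pos: [0.5028, -0.0084, 0.218]
orientation: [0.122, 0.993, -0.002, 0.0]
wrist_force: [1.0, -0.2, -0.4]
width: 0.702
```

Run:
```python
from h import *
look("s28")
im=bot.read_camera("wrist")[:,:,::-1]
a=cv2.resize(cv2.imread("pics/s28.png")[140:300,90:340],(375,240));o=np.zeros((420,800,3),np.uint8);o[:,:420]=im[:,70:490]
o[:240,425:800]=a;cv2.imwrite("pics/z28.png",o)
```

```text
t 29.68 tcp [ 0.5028 -0.0084  0.218 ] w 0.702 F [ 0.96 -0.2  -0.43]
z [-4.0e-04 -3.8e-03 -1.0e+00] x ang 165.98 q [-0.59  0.06  0.54  1.82 -0.03  1.27  1.28]
phase 3.4 slot cand [(np.float64(22.4), 2), (np.float64(94.4), 1), (np.float64(166.4), 1), (np.float64(238.4), 1), (np.float64(310.4), 2)]
```

View pics/z28.png

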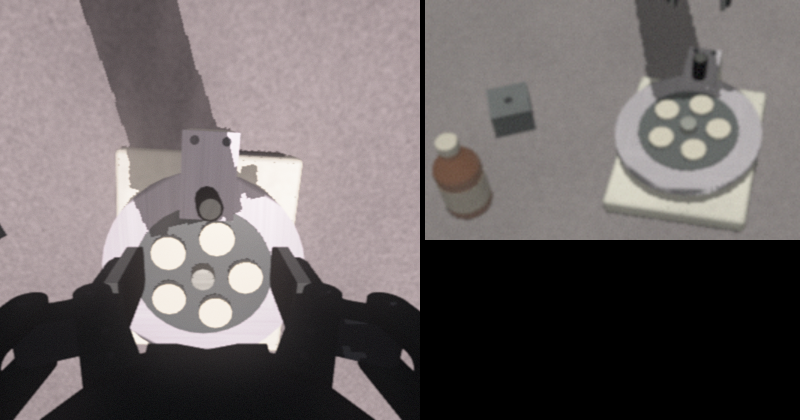

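View pics/s28z.png

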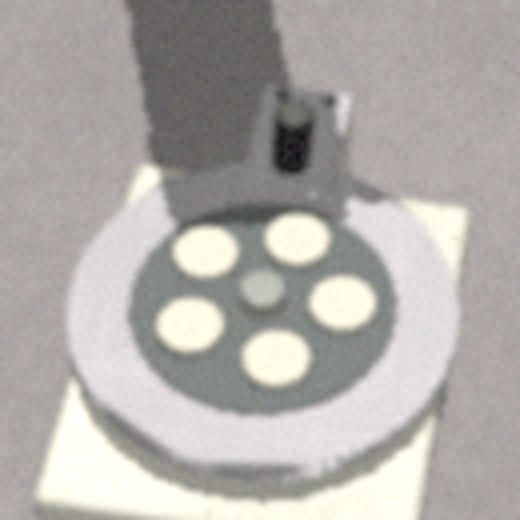

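The pin is standing in the bracket, the block is empty, and the bottle has not moved. The disc shifted 1.9° on release, so I'll check the pin's seating and tilt before handing in.

Run:
```python
from h import *
s=st()
i=bot.camera_info("wrist");im=bot.read_camera("wrist");j=bot.camera_info("scene");sc=bot.read_camera("scene")
cv2.imwrite("pics/w29.png",im[:,:,::-1]);cv2.imwrite("pics/s29.png",sc[:,:,::-1])
p=np.array([.5020,-.0090])
for n,c in(("w",i),("s",j)): print(n,[proj(c,[*p,z]).round(1) for z in(.120,.080)])
a=cv2.resize(cv2.convertScaleAbs(im[170:260,230:330,::-1],alpha=1.5,beta=30),None,fx=4,fy=4,interpolation=2)
b=cv2.resize(cv2.convertScaleAbs(sc[160:220,245:305,::-1],alpha=1.5,beta=30),None,fx=6,fy=6,interpolation=2)
o=np.zeros((360,800,3),np.uint8);o[:360,:400]=a;o[:,405:765]=b;cv2.imwrite("pics/z29.png",o)
A=dish(j,sc);print(phase(A))
```

```text
t 29.77 tcp [ 0.5024 -0.0084  0.2171] w 0.702 F [ 0.16  0.17 -0.8 ]
z [-0.0019 -0.0042 -1.    ] x ang 165.98 q [-0.59  0.06  0.54  1.82 -0.03  1.27  1.28]
w [array([276.1, 209.9]), array([276.4, 198.1])]
s [array([271.7, 178. ]), array([271.9, 190.4])]
3.3406785010358733
```

View pics/z29.png

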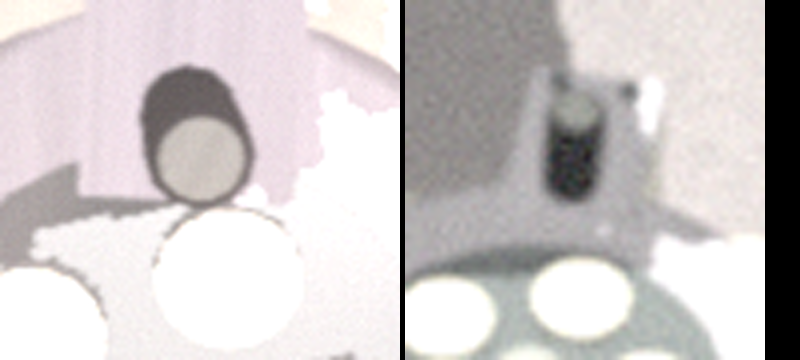

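The wrist view shows the head leaning about 4–5° toward +y: cap at (280.5,210), head base at (276.3,197). The motor is leaning on the pin. Its disc is held, but the head's edge is slightly up. I'll settle the head with one gentle vertical press with shut fingers.

Emit:
jog_arm --deltas '[{"claw": 1, "spin": 0, "dx": 0, "dy": -0.001, "dz": 0}, {"claw": 1, "spin": 0, "dx": 0, "dy": -0.001, "dz": 0.02}, {"claw": 1, "spin": 0, "dx": 0, "dy": -0.001, "dz": 0.04}, {"claw": 1, "spin": 0, "dx": 0, "dy": -0.001, "dz": 0.06}, {"claw": 1, "spin": 0, "dx": 0, "dy": -0.001, "dz": 0.075}, {"claw": 1, "spin": 0, "dx": 0, "dy": -0.001, "dz": 0.085}, {"claw": 1, "spin": 0, "dx": 0, "dy": -0.001, "dz": 0.09}, {"claw": 1, "spin": 0, "dx": 0, "dy": -0.001, "dz": 0.091}, {"claw": 1, "spin": 0, "dx": 0, "dy": -0.001, "dz": 0.091}]'

```text
time: 31.0
tcp_pos: [0.5022, -0.0098, 0.1265]
orientation: [0.122, 0.993, -0.002, -0.0]
wrist_force: [-0.0, -0.0, 0.6]
width: -0.003
```

Run:
```python
from h import *
look("s30")
```

```text
t 31.00 tcp [ 0.5022 -0.0098  0.1265] w -0.003 F [-0.04 -0.05  0.55]
z [-0.0014 -0.0042 -1.    ] x ang 165.98 q [-0.57  0.16  0.54  1.93 -0.09  1.08  1.33]
phase 3.3 slot cand [(np.float64(22.3), 2), (np.float64(94.3), 0), (np.float64(166.3), 0), (np.float64(238.3), 1), (np.float64(310.3), 3)]
```

View pics/s30z.png

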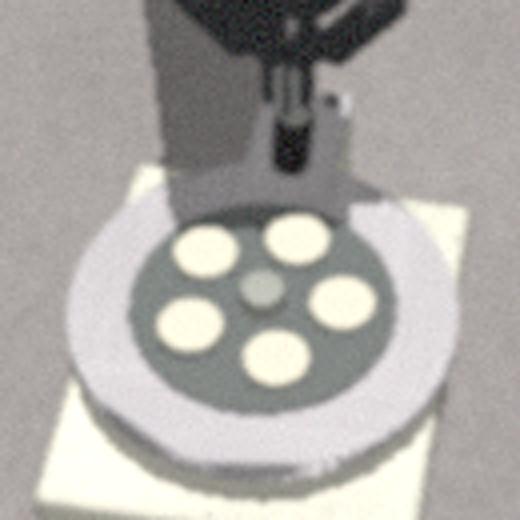

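The shut fingers are just above the cap, at (292,110) in the zoom. Pressing down slowly.

Emit:
jog_arm --deltas '[{"claw": 1, "spin": 0, "dx": 0, "dy": 0, "dz": 0.001}, {"claw": 1, "spin": 0, "dx": 0, "dy": 0, "dz": 0.002}, {"claw": 1, "spin": 0, "dx": 0, "dy": 0, "dz": 0.003}, {"claw": 1, "spin": 0, "dx": 0, "dy": 0, "dz": 0.004}, {"claw": 1, "spin": 0, "dx": 0, "dy": 0, "dz": 0.005}, {"claw": 1, "spin": 0, "dx": 0, "dy": 0, "dz": 0.0055}]'

```text
time: 31.8
tcp_pos: [0.5024, -0.0099, 0.1212]
orientation: [0.122, 0.993, -0.002, -0.0]
wrist_force: [-0.6, 0.4, 3.8]
width: 0.003
```

Run:
```python
from h import *
look("s31")
```

```text
t 31.80 tcp [ 0.5024 -0.0099  0.1212] w 0.003 F [-0.65  0.36  3.85]
z [-0.001  -0.0042 -1.    ] x ang 165.97 q [-0.57  0.17  0.54  1.94 -0.09  1.06  1.34]
phase 3.3 slot cand [(np.float64(22.3), 1), (np.float64(94.3), 1), (np.float64(166.3), 1), (np.float64(238.3), 1), (np.float64(310.3), 3)]
```

Emit:
jog_arm --deltas '[{"claw": 1, "spin": 0, "dx": 0, "dy": 0, "dz": 0.0004}, {"claw": 1, "spin": 0, "dx": 0, "dy": 0, "dz": 0.0008}, {"claw": 1, "spin": 0, "dx": 0, "dy": 0, "dz": 0.001}]'

```text
time: 32.22
tcp_pos: [0.5028, -0.0104, 0.1209]
orientation: [0.122, 0.992, -0.002, 0.0]
wrist_force: [-3.1, -2.4, 10.3]
width: 0.003
```

Run:
```python
from h import *
look("s32")
```

```text
t 32.23 tcp [ 0.5028 -0.0104  0.1209] w 0.003 F [-3.06 -2.39 10.28]
z [-1.0e-04 -4.3e-03 -1.0e+00] x ang 165.95 q [-0.57  0.17  0.54  1.94 -0.09  1.06  1.34]
phase 3.2 slot cand [(np.float64(22.2), 1), (np.float64(94.2), 0), (np.float64(166.2), 2), (np.float64(238.2), 1), (np.float64(310.2), 3)]
```

10 N on the head barely moves it (phase 3.3 to 3.2), so this is the pin's stable resting attitude under the motor's push. I won't press harder. Retreating.

Emit:
jog_arm --deltas '[{"claw": 1, "spin": 0, "dx": 0, "dy": 0, "dz": -0.002}, {"claw": 1, "spin": 0, "dx": 0, "dy": 0, "dz": -0.01}, {"claw": 1, "spin": 0, "dx": 0, "dy": 0, "dz": -0.03}, {"claw": 1, "spin": 0, "dx": 0, "dy": 0, "dz": -0.055}, {"claw": 1, "spin": 0, "dx": 0, "dy": 0, "dz": -0.08}, {"claw": 1, "spin": 0, "dx": 0, "dy": 0, "dz": -0.1}, {"claw": 1, "spin": 0, "dx": 0, "dy": 0, "dz": -0.1}, {"claw": 1, "spin": 0, "dx": 0, "dy": 0, "dz": -0.1}]'

```text
time: 33.28
tcp_pos: [0.5025, -0.0099, 0.2202]
orientation: [0.122, 0.992, -0.002, -0.0]
wrist_force: [0.5, -0.3, -1.2]
width: -0.004
```

Run:
```python
from h import *
look("s33")
i=bot.camera_info("wrist");im=bot.read_camera("wrist");cv2.imwrite("pics/w33.png",cv2.resize(cv2.convertScaleAbs(im[170:260,230:330,::-1],alpha=1.5,beta=30),None,fx=5,fy=5,interpolation=2))
print([proj(i,[.502,-.009,z]).round(1) for z in(.120,.080)])
a=cv2.imread("pics/scene0.png").astype(int);b=cv2.imread("pics/s33.png").astype(int)
for n,(x0,x1,y0,y1) in dict(bottle=(92,140,225,290),rack=(365,430,150,200),plates=(400,485,215,280)).items(): print(n,abs(a-b)[y0:y1,x0:x1].mean().round(2))
```

```text
t 33.27 tcp [ 0.5025 -0.0099  0.2202] w -0.004 F [ 0.52 -0.32 -1.16]
z [-9.0e-04 -4.4e-03 -1.0e+00] x ang 165.96 q [-0.6   0.06  0.55  1.82 -0.03  1.27  1.28]
phase 3.3 slot cand [(np.float64(22.3), 1), (np.float64(94.3), 0), (np.float64(166.3), 2), (np.float64(238.3), 1), (np.float64(310.3), 2)]
[array([278. , 208.5]), array([278.1, 196.9])]
bottle 3.92
rack 4.45
plates 4.36
```

View pics/w33.png

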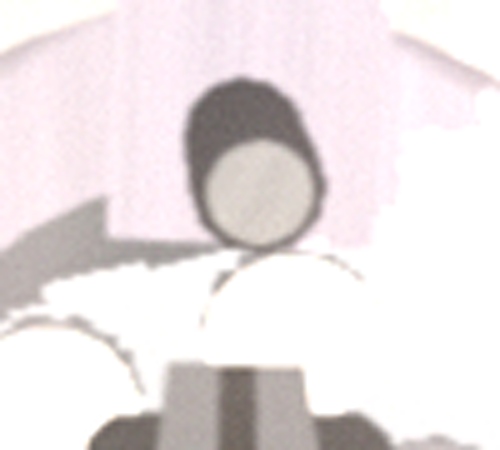

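The wrist view shows the cap at (282,208.5) with the same slight lean. The disc phase is unchanged, and the bottle, rack and plates show only image noise. Handing in.

Run:
```python
from bench import bot
print(bot.job_done())
```

```text
the job is handed in; nothing more can be done
None
```

The carousel is stopped and locked, and the job was handed in at about 33 s. The pin is through the bracket slot and the disc's slot, but it leans slightly, so its head does not sit perfectly flat.

**What I did**
- I took the pin from the block and lined it up with the bracket slot using the wrist camera.
- I rubbed the disc down to about 0.09 rad/s, pushing at roughly 2.5 N. The nose dropped into the slot as it came round.
- The disc's edge caught on the round nose. I freed it with a small side-to-side wiggle at about 3.5 N rather than pushing harder.
- I pushed the pin down until it stopped solidly: the tool was at 0.0879 m against an expected 0.088 m. I then let go and backed off upwards.

**Last checks**
- **Disc:** after letting go it moved about 1.9° as it took up the slack, then stayed within about 0.1° for the last 4.7 s. It rests about 3° past exact alignment.
- **Neighbours:** the bottle, rack and plates look unchanged in the scene camera.
- **Robot:** the arm is clear and touching nothing.

**What disagreed:** when I let go, the motor tipped the pin by about 4–5°. One edge of the head is up about 1–2 mm, and its top measures about 1 mm high. A second press of about 10 N on the head did not straighten it, so I left it there rather than push harder.

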